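# Stack the pulley and slide its carrier under the low press bridge

## Task

Finish the scooter pulley in the orange carrier: gently set the brass spacer flat on the aluminium pulley body between the four pins, then the blue disc flat on top of the spacer. Then push the carrier along the T-shaped guideway, never lifting or tipping it out of the track, to the middle and up the stem beneath the green bridge until it is fully home against the yellow end stop. Leave the rusty worn disc, the grey spare carrier and everything else on the bench where they are.

Things in the scene. Friction and masses are not known exactly. Their poses are not given: they have to be found in the camera images.
- station: Fixed press station. Origin on the bench top at the centre of the T junction, where a carrier changes from bar to stem. Steel floor plate 6 mm thick; rail tops 20 mm above the bench. The bar runs along y to +-230 mm, ends open; rails' inner faces at x = +-73 mm. The near rail (-x) is open for |y| < 55 mm, leaving room for a finger behind a carrier; the far rail for |y| < 72 mm
- stem_mouth (a point): mouth of the stem, on the floor plate at the station's x = 78 mm, y = 0 (station's axes). The stem runs on along +x. Its mouth is flared, 140 mm wide here; from 16 mm further on its rails' inner faces stand at y = +-58.5 mm
- under_ram (a point): point on the floor plate below the ram, at the station's x = 160 mm, y = 0, z = 6 mm (station's axes). Over it the green bridge, 40 mm deep in x: underside 84 and top 120 mm above the bench, columns at |y| = 71 to 98 mm; air cylinder on top, radius 18 mm, to 160 mm
- end_stop (a point): face of the yellow end stop bar at the far end of the stem, at the station's x = 231.5 mm, y = 0, at floor plate height; bar top 20 mm above the bench
- carrier: Orange loose plate 140 (x) x 110 (y) x 20 mm high, lying on the station's floor plate in either arm of the bar, axes parallel to the station's. Origin: centre of its underside, z up. Four steel pins (diameter 8, tops 64 mm above the underside) at x, y = +-25.1 mm nest 58 mm round parts with 2.5 mm play; fingers pass between them along x or y. Against the stop it lies at the station's x = 161 mm
- pulley: Aluminium pulley body, plain round, diameter 58, height 16 mm, already seated in the carrier's nest. Origin: centre of its underside, z up. 
- spacer: Brass-coloured spacer, round, diameter 58, height 16 mm (dark bore is only painted on), flat on the bench. Origin: centre of its underside, z up. Seated on the pulley body its origin is 36 mm above the carrier's
- disc: Blue disc with painted ribs, diameter 58, height 14 mm, flat on the bench. Origin: centre of its underside, z up. Seated on the spacer its origin is 52 mm above the carrier's, and the stack's top 66 mm
- worn_disc: Rusty brown worn disc, diameter 58, height 14 mm, leave alone. Origin: centre of its underside, z up. 
- spare_carrier: Grey empty carrier, same shape as the orange one, parked in the other arm of the bar, leave alone. Origin: centre of its underside, z up. 
- cup: White paper cup, diameter 48 at the foot and 67 mm at the rim, height 80 mm, bystander. Origin: centre of its underside, z up. 
- oil_can: Yellow oil bottle, diameter 48, height 105 mm, bystander. Origin: centre of its underside, z up. 
- socket: Steel spark-plug socket standing upright, diameter 28, height 60 mm, bystander. Origin: centre of its underside, z up. 
- wrench: Flat wrench lying along its x, about 180 mm long, bystander. Origin: centre of its underside, z up. 
- jar: Amber jar with white cap, diameter 64, height 60 mm, bystander. Origin: centre of its underside, z up. 
- tin: Red tin, diameter 72, height 60 mm, bystander. Origin: centre of its underside, z up. 
Things that resemble listed ones, but are neither listed nor needed, are in the scene too. What is shaped like the spacer but pink is not meant. There is more than one size of the carrier; the job needs the larger.

How it is judged (in metres and radians):
On the way, in this order (a step that is already met when the one before it is completed fails the run):
1. the spacer lies flat on the pulley body in the nest (horizontal distance between each of pulley, spacer and carrier below 0.005 m and angle between each of pulley, spacer's own z axis and vertical below 0.06 rad and z of pulley in the frame of carrier between 0.017 and 0.023 m and z of spacer in the frame of carrier between 0.033 and 0.039 m), for 0.2 s.
2. the blue disc lies flat on the spacer in the nest (horizontal distance between each of spacer, disc and carrier below 0.005 m and angle between each of spacer, disc's own z axis and vertical below 0.06 rad and z of spacer in the frame of carrier between 0.033 and 0.039 m and z of disc in the frame of carrier between 0.049 and 0.055 m), for 0.2 s.
At the end, for the whole second after the job is handed in: Carrier flat in the stem against the end stop: at most 4 mm short of the point under the ram, within 5 mm across, parallel within 0.06 rad. Pulley body, spacer and blue disc stacked in its nest, each flat (0.06 rad), within 5 mm of its centre and 3 mm of its seated height, all at rest (all of step 2 and horizontal distance between pulley and carrier below 0.005 m and angle between pulley's own z axis and vertical below 0.06 rad and z of pulley in the frame of carrier between 0.017 and 0.023 m and x of carrier in the frame of under_ram between -0.004 and 0.005 m and y of carrier in the frame of under_ram between -0.005 and 0.005 m and angle between the x axis of carrier and the x axis of station, either way round below 0.06 rad and angle between carrier's own z axis and vertical below 0.03 rad and z of carrier in the frame of station between 0.003 and 0.009 m and linear speed of each of carrier, disc below 0.02 m/s); the robot touches nothing.
It fails at once if the spacer or the disc falls into the nest instead of being set down (faster than 0.6 m/s there) ((linear speed of spacer above 0.6 m/s and horizontal distance between spacer and carrier below 0.03 m and z of spacer in the frame of carrier below 0.046 m) or (linear speed of disc above 0.6 m/s and horizontal distance between disc and carrier below 0.03 m and z of disc in the frame of carrier below 0.062 m)).
It fails at once if the orange carrier is lifted more than 10 mm off its floor or tipped (z of carrier in the frame of station above 0.016 m or angle between carrier's own z axis and vertical above 0.12 rad).
It fails at once if a bystander is moved by more than 25 mm or knocked over (distance of any of spare_carrier, worn_disc, cup, oil_can, socket, wrench, jar, tin from where it was at the start of the episode above 0.025 m or angle between any of cup, oil_can, socket, jar, tin's own z axis and vertical above 0.5 rad).
It also fails if it takes over 72 s, if anything falls off the work surface, if the arm or the gripper's body presses on something with over 40 N, if the wrist force passes 120 N, or if a joint passes its speed limit or range.

## Robot

A 6-joint arm with a two-finger parallel gripper is mounted at the origin on the work surface. World frame = base frame: x ahead of the robot, y to its left, z up, the work surface at z = 0. Lengths are in mm, angles in rad, forces in N, time in s.
With the tool pointing down it reaches from about 400 to 925 mm from the base axis. Payload 12.5 kg.
Tool frame: the origin (TCP) lies at the very end of the fingers, on their centre line; the grasp point (between the pads) lies 19 mm behind it; x points along the fingers, z is the direction in which the jaws open and shut, and the axes are right-handed (so a half turn about x gives the same grasp; the last joint's range is limited). The gripper opens to 95 mm and grips with 3 to 60 N. Pads are 20 mm wide; open, the fingers measure 119 mm over their backs; the gripper's body (75 mm by 180 mm) begins 59 mm behind the grasp point.
Start: joints at [1.24, 0.491, 1.559, -0, 1.092, -0.106], TCP at [139.301, 609.296, 214.661] pointing down, gripper open.
Joint ranges: [-3.1, 3.1], [-0.84, 2.19], [0.05, 2.79], [-1.13, 4.28], [0.06, 2.93], [-2.69, 2.69]. Speed limits (rad/s): [2.22, 2.22, 2.79, 3.14, 3.14, 3.14].

## Interface

Orientations are given as a unit quaternion [w, x, y, z].
In Python, from station import arm gives the robot as it stands.
- The arm moves only by the shell command python3 -m handwheel 'ROWS'. ROWS is JSON, a list of rows, each a list of 3 entries, a list of its own where there are three numbers: the shift along the world's x, y, z in mm, then the turn about the world's z in rad, then the opening, from 0 (shut) to 1 (fully open). In form: [[[x, y, z], turn, hand], ...]. A call has 1 to 8 rows; each row is the pose to reach, as a shift and turn from the pose measured when the call began; what a row does not reach only later rows make up. A row lasts 1/8 s, in which the tool goes at most 62.5 mm and 10.7 degrees, less where a joint would pass 70% of its speed; a pose out of reach is approached as far as the arm can. A call with a gripper value outside its range is refused whole. The fingers move at their own pace and stop on an object; the grip force is fixed at half the most. Time passes only in rows, so rows that repeat a pose let the fingers close. It gives the time, the measured TCP pose, the force and the opening at its end, in the units of the state.
- arm.state(): the state, without advancing time (a new reading comes with each control period).
- arm.grab_frame(name): name is "scene" or "top" or "wrist"; returns a dict with "img" (384x512x3 uint8, red, green, blue), "camera_matrix" (3x3 intrinsics, pixels), "distortion" ([k1, k2, p1, p2, k3] as OpenCV has them; the pictures are not rectified), "rvec" (rotation vector, rad) and "tvec" (3), from world to camera coordinates, as OpenCV has them. Camera axes: x right, y down, z forward; pixel columns grow to the right and rows downward; lengths in mm; the calibration is good to about 2 mm. A picture is of the moment at which its call begins. There is no depth.
- arm.close_job(): hands the job in, once; it reports no verdict.
The state is a dict: "time": time; "joint_pos": joint angles; "dq": joint speeds; "joint_torque": joint torques, N m; "position": TCP position; "orientation": TCP orientation; "ft_force": force on the tool from outside, world axes, zero at the start; "ft_torque": the same for the moment, N m; "opening": finger opening in mm.
Only numpy, scipy, OpenCV 4.12 (cv2) and the standard library are available. Lean on these libraries where they do the work, as an engineer would, in place of code of your own. Each camera call takes 0.05 s, during which the arm holds its last target.

## Working session

There is one attempt and no reset: what is moved stays moved. The work goes in short steps, Python scripts to look and compute and a shell command to move; the robot and the scene stay as the last step left them, time stands still between calls to the robot, and variables do not carry over. Pictures are saved under pics/ and viewed, and the job is handed in when it is done.

```bash
ls; mkdir -p pics; cat > h.py <<'E'
import numpy as np, cv2
from station import arm
def grab(n):
    f=arm.grab_frame(n); return f
def K(f): return np.array(f["camera_matrix"],float),np.array(f["distortion"],float),np.array(f["rvec"],float),np.array(f["tvec"],float).reshape(3)
def ray(f,uv,z):
    k,d,r,t=K(f); uv=np.array(uv,float).reshape(-1,1,2)
    p=cv2.undistortPoints(uv,k,d).reshape(-1,2)
    R=cv2.Rodrigues(r)[0]; c=-R.T@t
    D=np.c_[p,np.ones(len(p))]@R
    return c+D*((z-c[2])/D[:,2])[:,None]
def proj(f,P):
    k,d,r,t=K(f); return cv2.projectPoints(np.array(P,float).reshape(-1,1,3),r,t,k,d)[0].reshape(-1,2)
def save(n,img,s=1.5):
    cv2.imwrite("pics/"+n,cv2.resize(img[...,::-1],None,fx=s,fy=s,interpolation=cv2.INTER_CUBIC))
E
python3 - <<'E'
from h import *
for n in ("scene","top","wrist"):
    f=grab(n); save(n+"0.png",f["img"]); np.save("pics/"+n+"0.npy",f,allow_pickle=True)
    k,d,r,t=K(f); print(n,-cv2.Rodrigues(r)[0].T@t)
s=arm.state(); print(s)
E
```

```text
pics
scene [1227.83608065   14.05408725  893.80927463]
top [ 317.29222048    7.09652392 1294.30228526]
wrist [ 58.76664006 627.92531936 385.00838615]
{'time': 0.15, 'joint_pos': array([ 1.24039578e+00,  4.91432614e-01,  1.55935319e+00, -2.12191501e-05,
        1.09167898e+00, -1.05550401e-01]), 'dq': array([-0.00081385,  0.00012266, -0.00174855,  0.00016477, -0.00024749,
       -0.00099545]), 'joint_torque': array([ 1.82592896e-03, -6.12896061e+01, -2.58279884e+01,  6.93107257e-02,
        4.72794974e-02, -7.74605110e-05]), 'position': array([139.23978092, 609.09421828, 214.17376377]), 'orientation': array([ 0.55267902, -0.44092328,  0.55319191,  0.44058061]), 'ft_force': array([ 0.0686875 , -0.09919644,  0.28669539]), 'ft_torque': array([-0.00177132, -0.00314074, -0.01437694]), 'opening': 94.98238528171714}
```

View pics/scene0.png

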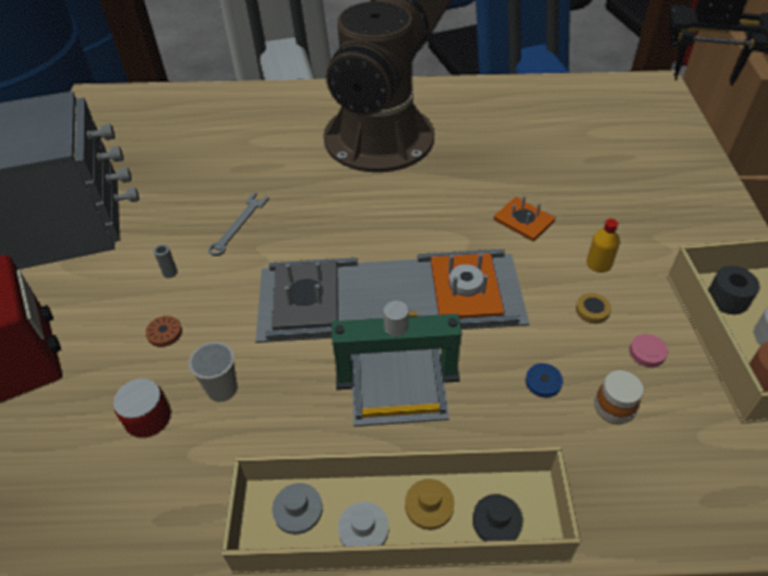

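View pics/top0.png

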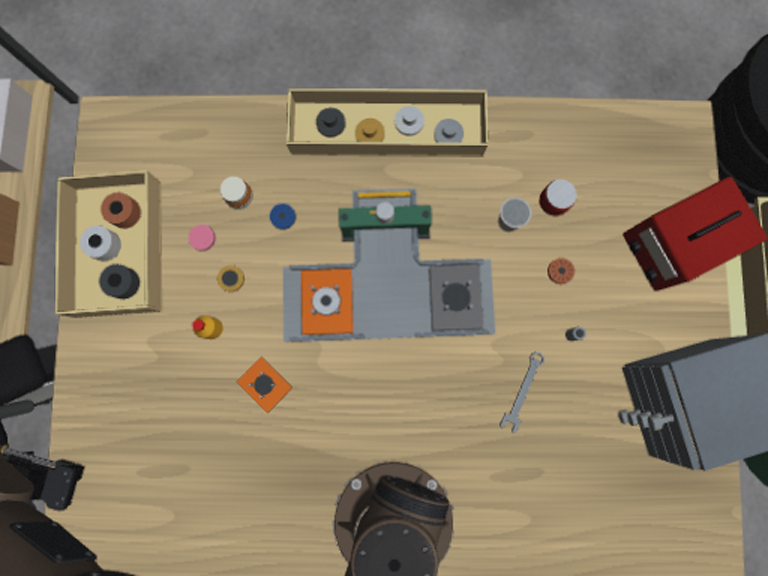

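View pics/wrist0.png

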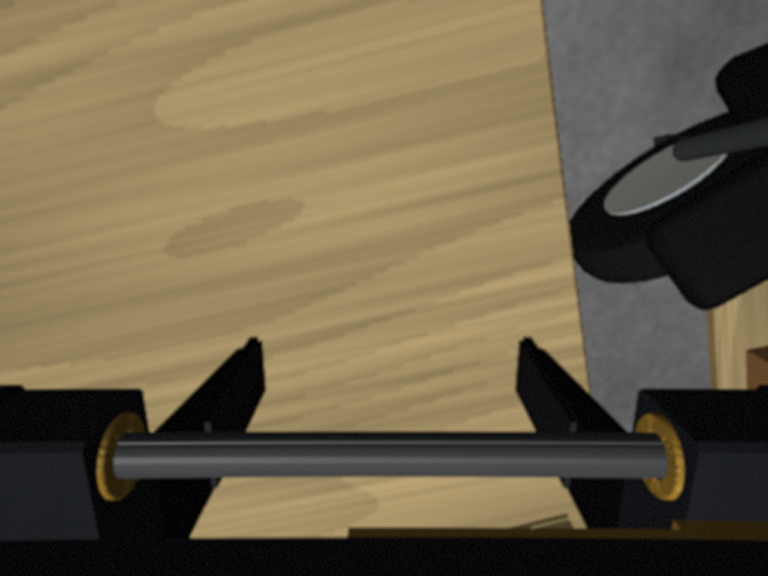

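Scene view (768×576) and top view (top: up = +x, left = +y). Candidates in the top view:
- **Spacer:** brass ring at (230,278). The pink look-alike is at (202,237), and gold parts sit in the tray at (370,130).
- **Disc:** blue at (283,216). The rusty worn disc is at (561,271).
- **Carrier:** large orange with pulley at (327,300). The small orange one is at (264,385), and the grey spare at (456,297).

I choose brass (230,278), blue (283,216) and the large orange carrier, and will measure these and check a crop.

```bash
python3 - <<'E'
from h import *
def blob(f,m,seed):
    n,l,s,c=cv2.connectedComponentsWithStats(m.astype(np.uint8))
    best=min([i for i in range(1,n) if s[i,4]>25],key=lambda i:np.hypot(*(c[i]-seed)))
    mm=(l==best).astype(np.uint8); cs=cv2.findContours(mm,cv2.RETR_EXTERNAL,cv2.CHAIN_APPROX_NONE)[0]
    return max(cs,key=len)
def masks(img):
    h=cv2.cvtColor(img,cv2.COLOR_RGB2HSV).astype(int); H,S,V=h[...,0],h[...,1],h[...,2]
    return dict(blue=(H>100)&(H<125)&(S>150),brass=(H>15)&(H<28)&(S>140)&(V>90),orange=(H>4)&(H<14)&(S>190),green=(H>65)&(H<90)&(S>90),yellow=(H>18)&(H<28)&(S>200))
for n,seeds in (("top",dict(brass=(153,185),blue=(188,144),orange=(218,200),yellow=(256,130),green=(257,145))),("scene",dict(brass=(395,205),blue=(363,253),orange=(311,190),yellow=(267,273)))):
    f=np.load(f"pics/{n}0.npy",allow_pickle=True).item(); M=masks(f["img"])
    for k,s in seeds.items():
        c=blob(f,M[k],s); z=dict(brass=16,blue=14,orange=26,yellow=20,green=120)[k]
        r=cv2.minAreaRect(c); P=ray(f,cv2.boxPoints(r),z)
        if k in("brass","blue"):
            Q=ray(f,c.reshape(-1,2),z)[:,:2].astype(np.float32); print(n,k,cv2.minEnclosingCircle(Q), Q.min(0),Q.max(0))
        else: 
            print(n,k,len(c),P[:,:2].round(1).tolist(),P[:,:2].mean(0), np.degrees(np.arctan2(*(P[1]-P[0])[1::-1])))
f=np.load("pics/top0.npy",allow_pickle=True).item()
i=f["img"]; save("crop.png",i[110:235,120:345],3.5)
h=cv2.cvtColor(i,cv2.COLOR_RGB2HSV)
for p in((218,200),(153,178),(188,144),(256,130),(250,200),(304,190)): print(p,i[p[1],p[0]],h[p[1],p[0]])
E
```

```text
top brass ((512.1387939453125, 358.7275085449219), 28.246299743652344) [486.2545 333.3673] [536.1517  386.97015]
top blue ((652.7317504882812, 251.28103637695312), 27.115360260009766) [628.27454 226.50926] [679.8471 277.2445]
top orange 143 [[528.9, 202.6], [533.3, 97.3], [396.2, 90.3], [391.8, 193.9]] [462.53590331 145.99848538] -87.60131457187944Traceback (most recent call last):
  File "<stdin>", line 13, in <module>
  File "<stdin>", line 4, in blob
ValueError: min() iterable argument is empty
```

```bash
python3 - <<'E'
from h import *
f=np.load("pics/top0.npy",allow_pickle=True).item()
i=f["img"]; save("crop.png",i[105:235,120:345],3.5)
g=np.load("pics/scene0.npy",allow_pickle=True).item()
save("crop2.png",g["img"][150:290,165:415],3.1)
h=cv2.cvtColor(i,cv2.COLOR_RGB2HSV)
for p in((218,190),(153,178),(188,144),(256,130),(250,200),(304,190),(240,145)): print(p,i[p[1],p[0]],h[p[1],p[0]])
E
```

```text
(218, 190) [191 100  39] [ 12 203 191]
(153, 178) [162 132  69] [ 20 146 162]
(188, 144) [57 62 66] [103  35  66]
(256, 130) [153 117  35] [ 21 197 153]
(250, 200) [128 135 142] [105  25 142]
(304, 190) [59 64 67] [101  30  67]
(240, 145) [ 58 101  83] [ 77 109 101]
```

View pics/crop.png

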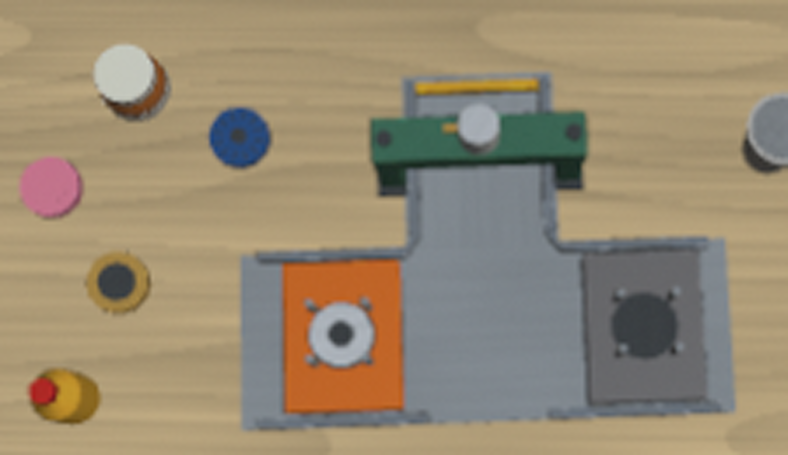

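View pics/crop2.png

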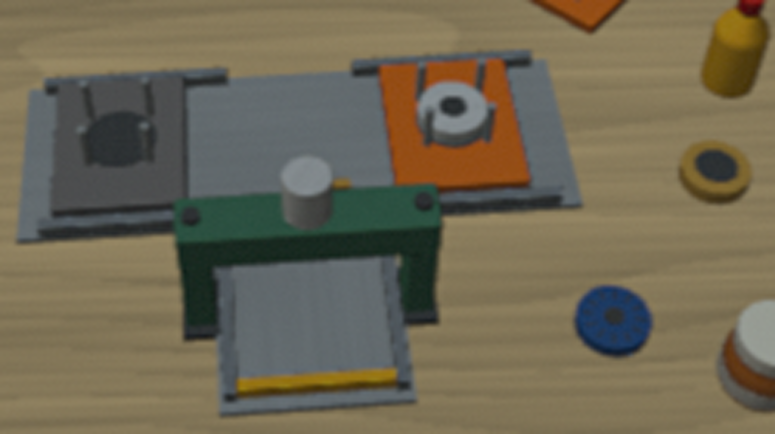

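Crops confirm it. In the top crop, the brass ring with painted bore is at (118,282), the blue disc at (240,137), pink excluded at (51,187), and the large orange carrier with pulley at (342,335). The station is yawed a few degrees. I'll measure the station, bystanders and heights next.

```bash
python3 - <<'E'
from h import *
f=np.load("pics/top0.npy",allow_pickle=True).item();i=f["img"]
c=lambda a:np.array(a,float)/3.5+[120,105]-0.36
P=ray(f,c([(242,255),(725,238),(735,410),(243,430)]),6)[:,:2]
print("plate",P.round(1).tolist(),P.mean(0))
for a,b in((0,1),(3,2)):
    v=P[a]-P[b]; print(np.degrees(np.arctan2(-v[0],v[1])),np.hypot(*v))
Y=ray(f,c([(415,88),(538,86)]),20)[:,:2]; v=Y[0]-Y[1]; print("stop",Y.mean(0),np.degrees(np.arctan2(-v[0],v[1])))
h=cv2.cvtColor(i,cv2.COLOR_RGB2HSV).astype(int)
m=((h[...,0]>4)&(h[...,0]<14)&(h[...,1]>170)&(h[...,2]>150)).astype(np.uint8)
n,l,s,cc=cv2.connectedComponentsWithStats(m)
for k in range(1,n):
    if s[k,4]>200: 
        ct=cv2.findContours((l==k).astype(np.uint8),0,1)[0][0]; r=cv2.minAreaRect(ct); q=ray(f,cv2.boxPoints(r),26)[:,:2]; print("or",r,q.round(1).tolist(),q.mean(0))
# pulley (bright) in orange
pm=((h[...,1]<40)&(h[...,2]>150)).astype(np.uint8); pm[:, :195]=0; pm[:,240:]=0; pm[:182]=0; pm[222:]=0
ct=max(cv2.findContours(pm,0,1)[0],key=cv2.contourArea); q=ray(f,ct.reshape(-1,2),42)[:,:2].astype(np.float32);print("pulley",cv2.minEnclosingCircle(q),q.min(0),q.max(0))
print("oil cap",ray(f,c([(43,391)]),105)," jar",ray(f,c([(125,73)]),60))
E
```

```text
plate [[540.3, 245.1], [559.9, -212.2], [397.2, -218.7], [375.4, 238.6]] [468.18976259  13.21620161]
2.45830658295929 457.70464373521355
2.7232729153439115 457.8186405918263
stop [701.89565387  24.49910561] 1.3777001538843479
or ((217.33560180664062, 200.56166076660156), (42.08225631713867, 33.051414489746094), 87.87889862060547) [[528.3, 204.3], [533.1, 96.8], [396.6, 89.5], [391.8, 195.3]] [462.44125425 146.47741858]
or ((176.00001525878906, 256.0000305175781), (28.284271240234375, 22.62741470336914), 45.0) [[289.6, 331.6], [340.6, 282.3], [278.3, 216.4], [227.9, 265.6]] [284.10223117 273.9765847 ]
pulley ((461.607421875, 146.73193359375), 28.30010414123535) [436.23553 120.03305] [487.6872  174.48012]
oil cap [[402.75399322 395.72668717 105.        ]]  jar [[701.70216137 350.49977079  60.        ]]
```

```bash
cat >> h.py <<'E'
def jaw():
    w,x,y,z=arm.state()["orientation"]
    zx=2*(x*z+w*y); zy=2*(y*z-w*x); return np.arctan2(zy,zx)
def rep():
    s=arm.state(); print("t",round(s["time"],2),"p",s["position"].round(1),"jaw",round(jaw(),3),"open",round(s["opening"],1),"F",s["ft_force"].round(1),"q",s["joint_pos"].round(2))
E
python3 -c "
from h import *; rep()"; python3 -m handwheel '[[[50,-34,0],0,1],[[104,-70,0],0,1]]';python3 -c "
from h import *; rep()"
```

```text
t 0.15 p [139.2 609.1 214.2] jaw 1.346 open 95.0 F [ 0.1 -0.1  0.3] q [ 1.24  0.49  1.56 -0.    1.09 -0.11]
time: 0.4
position: [241.8, 539.7, 213.8]
orientation: [0.552, -0.442, 0.553, 0.441]
ft_force: [1.1, 0.3, -0.0]
opening: 94.9
t 0.4 p [241.8 539.7 213.8] jaw 1.348 open 94.9 F [ 1.1  0.3 -0. ] q [ 1.04  0.44  1.64 -0.    1.05 -0.31]
```

```bash
python3 -m handwheel '[[[50,-34,0],0.1,1],[[104,-70,-10],0.2,1],[[156,-105,-30],0.27,1],[[210,-141,-50],0.27,1],[[262,-176,-64],0.27,1],[[270,-181,-64],0.27,1]]';python3 - <<'E'
from h import *; rep(); f=grab("wrist"); save("w1.png",f["img"]); np.save("pics/w1.npy",f,allow_pickle=True); print(proj(f,[(512,359,16)])*1.5)
E
```

```text
time: 1.15
position: [513.7, 356.5, 148.5]
orientation: [-0.488, 0.511, -0.49, -0.511]
ft_force: [0.3, 0.7, -0.3]
opening: 94.7
t 1.15 p [513.7 356.5 148.5] jaw 1.615 open 94.7 F [ 0.3  0.7 -0.3] q [ 0.5   0.56  1.63 -0.    0.96 -1.11]
[[393.7975666  271.89679617]]
```

View pics/w1.png

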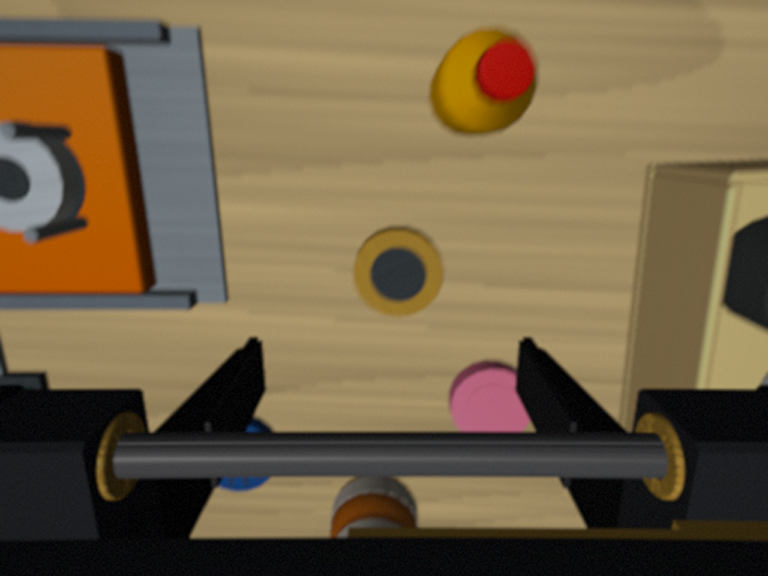

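Wrist view: spacer at (398,271), predicted (394,272). Pink is at (490,400), clear of the grasp. Refining the spacer centre.

```bash
cat >> h.py <<'E'
def circ(f,m,seed,z,minA=100):
    n,l,s,c=cv2.connectedComponentsWithStats(m.astype(np.uint8))
    best=min([i for i in range(1,n) if s[i,4]>minA],key=lambda i:np.hypot(*(c[i]-seed)))
    cs=cv2.findContours((l==best).astype(np.uint8),0,1)[0]; ct=cv2.convexHull(max(cs,key=cv2.contourArea))
    mm=np.zeros(m.shape,np.uint8); cv2.fillPoly(mm,[ct],1); ct=max(cv2.findContours(mm,0,1)[0],key=len)
    e=cv2.fitEllipse(ct); t=np.linspace(0,2*np.pi,60); 
    q=ray(f,cv2.ellipse2Poly((0,0),(1,1),0,0,1,1)*0+np.array(e[0]),z)[0]
    Q=ray(f,ct.reshape(-1,2),z)[:,:2].astype(np.float32)
    return q[:2],cv2.minEnclosingCircle(Q),e
def hsv(f): 
    h=cv2.cvtColor(f["img"],cv2.COLOR_RGB2HSV).astype(int); return h[...,0],h[...,1],h[...,2]
E
python3 - <<'E'
from h import *; f=np.load("pics/w1.npy",allow_pickle=True).item(); H,S,V=hsv(f)
for lo in (130,150,170): print(circ(f,(H>14)&(H<28)&(S>lo)&(V>120),(265,181),16))
E
```

```text
(array([512.28696022, 361.40359293]), ((512.6859741210938, 361.3741455078125), 29.194107055664062), ((265.0337219238281, 181.66673278808594), (57.18363571166992, 59.56163787841797), 89.24586486816406))
(array([511.92607471, 361.39745873]), ((512.7664794921875, 361.226318359375), 28.537126541137695), ((265.04608154296875, 181.30111694335938), (55.77247619628906, 58.358890533447266), 102.07778930664062))
(array([511.55378064, 361.35675052]), ((512.4796142578125, 361.0205383300781), 28.178638458251953), ((265.0228271484375, 180.92208862304688), (54.84029006958008, 57.00262451171875), 111.41041564941406))
```

```bash
python3 -m handwheel '[[[-1,4,-50],0,1],[[-1,4,-100],0,1],[[-1,4,-130],0,1],[[-1,4,-142],0,1],[[-1,4,-145],0,1],[[-1,4,-145],0,1]]';python3 - <<'E'
from h import *; rep(); f=grab("wrist"); save("w2.png",f["img"],1); 
E
```

```text
time: 1.95
position: [514.0, 360.6, 4.8]
orientation: [-0.489, 0.511, -0.489, -0.51]
ft_force: [0.4, 0.5, 0.7]
opening: 95.1
t 1.95 p [514.  360.6   4.8] jaw 1.615 open 95.1 F [0.4 0.5 0.7] q [ 0.51  0.75  1.71 -0.    0.67 -1.11]
```

View pics/w2.png

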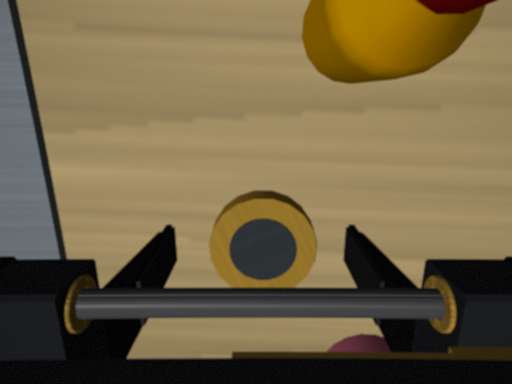

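Spacer is centred between the jaws at (263,245). Down slightly and close.

```bash
python3 -m handwheel '[[[-1.5,0.5,-2.5],0,1],[[-1.5,0.5,-2.5],0,0.5],[[-1.5,0.5,-2.5],0,0.4],[[-1.5,0.5,-2.5],0,0.4],[[-1.5,0.5,-2.5],0,0.4],[[-1.5,0.5,-2.5],0,0.4]]';python3 - <<'E'
from h import *; rep()
E
```

```text
time: 2.75
position: [512.7, 361.0, 2.4]
orientation: [-0.489, 0.511, -0.489, -0.51]
ft_force: [1.3, -1.8, -0.3]
opening: 57.6
t 2.75 p [512.7 361.    2.4] jaw 1.615 open 57.6 F [ 1.3 -1.8 -0.3] q [ 0.51  0.76  1.72 -0.    0.67 -1.1 ]
```

```bash
python3 -m handwheel '[[[0,0,30],0,0.3],[[0,0,75],0,0.3],[[0,0,128],0,0.3],[[-12,-55,128],0,0.3],[[-24,-105,128],0,0.3],[[-36,-160,128],0,0.3],[[-50,-214,128],0,0.3],[[-50,-214,128],0,0.3]]';python3 - <<'E'
from h import *; rep(); f=grab("wrist"); save("w3.png",f["img"]); np.save("pics/w3.npy",f,allow_pickle=True); print(proj(f,[(462.4,146.6,42)])*1.5)
f=grab("top"); np.save("pics/top3.npy",f,allow_pickle=True)
E
```

```text
time: 3.75
position: [461.7, 144.5, 130.6]
orientation: [-0.489, 0.51, -0.49, -0.51]
ft_force: [0.5, -0.0, -1.5]
opening: 57.7
t 3.75 p [461.7 144.5 130.6] jaw 1.611 open 57.7 F [ 0.5 -0.  -1.5] q [ 0.17  0.41  1.99 -0.    0.74 -1.44]
[[393.13716898 296.16978836]]
```

View pics/w3.png

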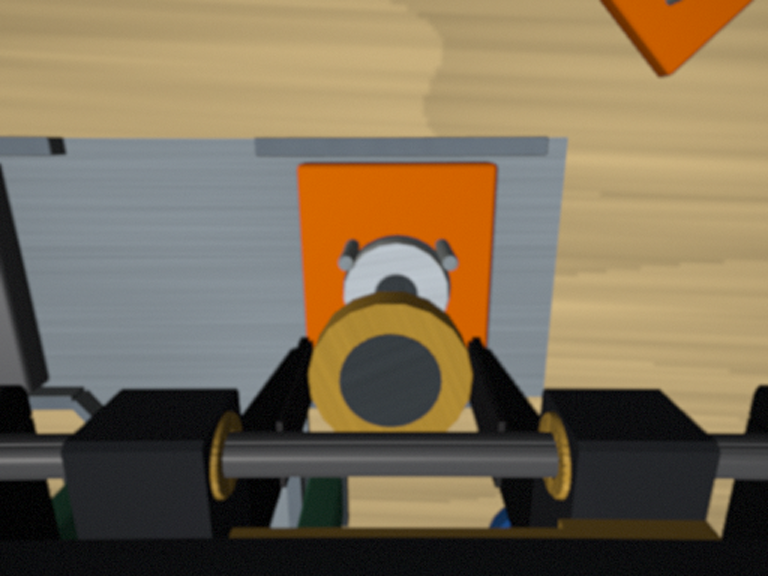

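```bash
python3 - <<'E'
from h import *; f=np.load("pics/w3.npy",allow_pickle=True).item(); H,S,V=hsv(f)
save("w3c.png",f["img"][95:260,185:345],4)
pins=ray(f,np.array([(346,264),(449,262)])/1.5-0.17,70); print("pins",pins.round(1).tolist())
m=((H<14)&(S>180)&(V>120)).astype(np.uint8); m[:100]=0
ct=max(cv2.findContours(m,0,1)[0],key=cv2.contourArea).reshape(-1,2)
# left/right/top edges rows 120-150
rows=range(118,185,6); L=[];Rr=[]
for r in rows:
    c=np.where(m[r])[0]; L.append((c.min()-.5,r)); Rr.append((c.max()+.5,r))
cols=range(210,322,8); T=[(c,np.where(m[:,c])[0].min()-.5) for c in cols]
L=ray(f,L,26);Rr=ray(f,Rr,26);T=ray(f,T,26)
print("L",L[:,:2].round(1).tolist());print("R",Rr[:,:2].round(1).tolist());print("T",T[:,:2].round(1).tolist())
b=((H>14)&(H<28)&(S>110)&(V>60)); b[:190]=0; b[280:]=0;b[:,:200]=0;b[:,320:]=0
for r in (245,252,258):
    c=np.where(b[r])[0]; q=ray(f,[(c.min()-.5,r),(c.max()+.5,r)],144.2)[:,:2]; print("sp",r,q.round(1).tolist())
d=(V<80)&(S<60); d[:215]=0; d[290:]=0; d[:,:215]=0; d[:,305:]=0
try: print("bore",circ(f,d,(260,253),144.2))
except Exception as e: print(e)
E
```

```text
pins [[438.0, 122.5, 70.0], [434.9, 172.1, 70.0]]
L [[401.6, 92.0], [406.4, 91.9], [411.2, 92.7], [416.1, 92.6], [416.7, 199.3], [426.1, 93.3], [431.2, 93.2], [435.3, 117.8], [441.5, 94.0], [446.8, 93.9], [452.1, 94.7], [457.5, 94.7]]
R [[401.5, 92.8], [401.9, 199.4], [406.7, 200.0], [416.1, 93.4], [416.6, 200.2], [421.6, 200.7], [426.7, 200.4], [431.9, 200.9], [437.0, 201.4], [442.3, 201.1], [447.6, 201.6], [452.9, 202.2]]
T [[393.6, 101.4], [393.3, 107.9], [393.1, 114.3], [392.8, 120.8], [392.5, 127.3], [392.2, 133.8], [392.0, 140.3], [391.7, 146.8], [391.4, 153.2], [391.2, 159.7], [390.9, 166.2], [390.6, 172.7], [390.4, 179.2], [390.1, 185.6]]
sp 245 [[457.1, 115.7], [454.6, 173.3]]
sp 252 [[461.1, 115.7], [458.6, 174.2]]
sp 258 [[464.6, 116.2], [462.2, 174.0]]
bore (array([460.72635651, 144.88347161]), ((461.121826171875, 144.9171600341797), 17.725130081176758), ((259.8060607910156, 253.38723754882812), (59.53036117553711, 65.81887817382812), 89.23719024658203))
```

View pics/w3c.png

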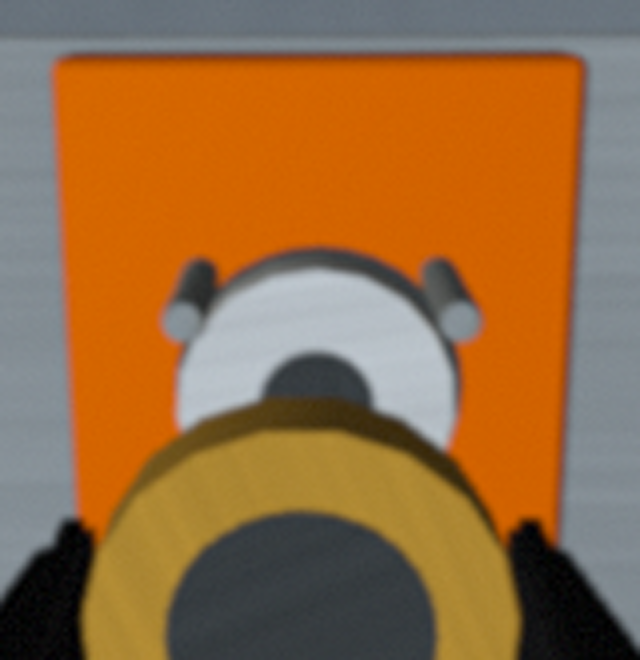

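Carrier centre in the wrist view ≈ (461.6,148.5), agreeing from both edges and pins. Held spacer ≈ (460.9,144.9). Shift (+0.7,+3.6), descend to just above the pin tops, and re-check.

```bash
python3 -m handwheel '[[[0.5,3.6,-20],0.007,0.3],[[0.5,3.6,-40],0.007,0.3],[[0.5,3.6,-50],0.007,0.3],[[0.5,3.6,-51],0.007,0.3],[[0.5,3.6,-51],0.007,0.3]]';python3 - <<'E'
from h import *; rep(); f=grab("wrist"); save("w4.png",f["img"][80:384,100:420],2.3); np.save("pics/w4.npy",f,allow_pickle=True); f=grab("scene"); save("s4.png",f["img"][130:250,240:400],4);np.save("pics/s4.npy",f,allow_pickle=True)
E
```

```text
time: 4.47
position: [463.8, 150.8, 80.0]
orientation: [-0.488, 0.513, -0.487, -0.512]
ft_force: [-0.5, -0.1, -1.0]
opening: 57.5
t 4.47 p [463.8 150.8  80. ] jaw 1.621 open 57.5 F [-0.5 -0.1 -1. ] q [ 0.18  0.5   2.03 -0.    0.61 -1.44]
```

View pics/w4.png

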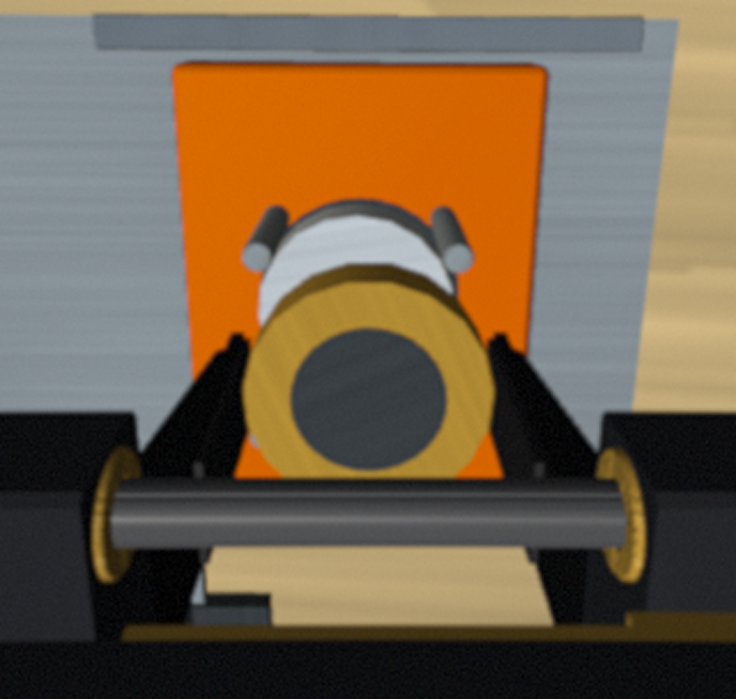

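View pics/s4.png

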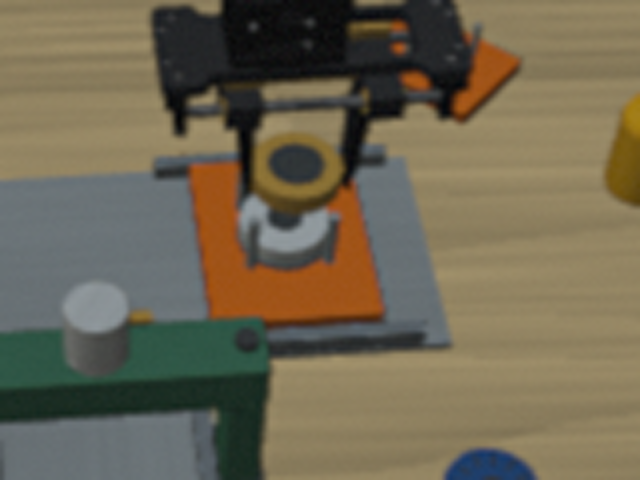

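```bash
cat >> h.py <<'E'
def carrier(f,pl,pr):
    p=ray(f,[pl,pr],70)[:,:2]; m=p.mean(0); v=p[1]-p[0]; yaw=np.arctan2(-v[0],v[1]); yw=0.047
    return m+25.1*np.array([np.cos(yw),np.sin(yw)]),yaw,np.hypot(*v)
E
python3 - <<'E'
from h import *; rep(); f=np.load("pics/w4.npy",allow_pickle=True).item()
o=lambda p:(np.array(p)/2.3+[100,80]-.28)
print(carrier(f,o((256,257)),o((457,258))))
H,S,V=hsv(f); zt=80-2.4+16
d=(V<80)&(S<60); d[:220]=0; d[288:]=0; d[:,:222]=0; d[:,298:]=0
print("bore",circ(f,d,(260,253),zt))
print("sp", ray(f,[o((243,395)),o((495,395))],zt-1)[:,:2])
for i in range(3): grab("top"); rep()
E
```

```text
t 4.58 p [463.8 150.6  80.2] jaw 1.621 open 57.4 F [ 0.3 -0.  -1.4] q [ 0.18  0.5   2.03 -0.    0.61 -1.44]
(array([461.09322845, 148.03742699]), np.float64(0.04643018565437605), np.float64(50.14807677179577))
bore (array([462.74319564, 151.14749245]), ((463.1619873046875, 151.22926330566406), 17.7342586517334), ((259.72979736328125, 253.3424072265625), (59.59245681762695, 65.64789581298828), 89.78643035888672))
sp [[463.63299691 122.29082793]
 [460.61203083 180.37133899]]
t 4.62 p [463.8 150.6  80.2] jaw 1.621 open 57.2 F [-0.8 -0.5 -2. ] q [ 0.18  0.5   2.03 -0.    0.61 -1.44]
t 4.67 p [463.8 150.5  80.1] jaw 1.621 open 57.4 F [ 0.1 -1.3 -1.1] q [ 0.18  0.5   2.03 -0.    0.61 -1.44]
t 4.72 p [463.7 150.5  80.1] jaw 1.621 open 57.3 F [ 0.5  0.1 -1.2] q [ 0.18  0.5   2.03 -0.    0.61 -1.44]
```

State has settled: the last reading lagged the target. Spacer at (462.9,151.2) against carrier (461.3,148.2), so shift (-1.6,-2.9) and insert in part.

```bash
python3 -m handwheel '[[[-1.6,-2.9,0],-0.003,0.3],[[-1.6,-2.9,0],-0.003,0.3],[[-1.6,-2.9,-6],-0.003,0.3],[[-1.6,-2.9,-12],-0.003,0.3],[[-1.6,-2.9,-17],-0.003,0.3],[[-1.6,-2.9,-17],-0.003,0.3],[[-1.6,-2.9,-17],-0.003,0.3]]';python3 - <<'E'
from h import *; rep(); f=grab("wrist"); save("w5.png",f["img"][80:384,100:420],2.3); np.save("pics/w5.npy",f,allow_pickle=True); rep()
E
```

```text
time: 5.6
position: [462.1, 147.6, 63.1]
orientation: [-0.488, 0.512, -0.488, -0.511]
ft_force: [-0.2, -0.6, -1.1]
opening: 57.5
t 5.6 p [462.1 147.6  63.1] jaw 1.618 open 57.5 F [-0.2 -0.6 -1.1] q [ 0.17  0.53  2.05 -0.    0.57 -1.44]
t 5.65 p [462.2 147.6  63.1] jaw 1.618 open 57.3 F [ 0.4  0.2 -0.7] q [ 0.17  0.53  2.05 -0.    0.57 -1.44]
```

View pics/w5.png

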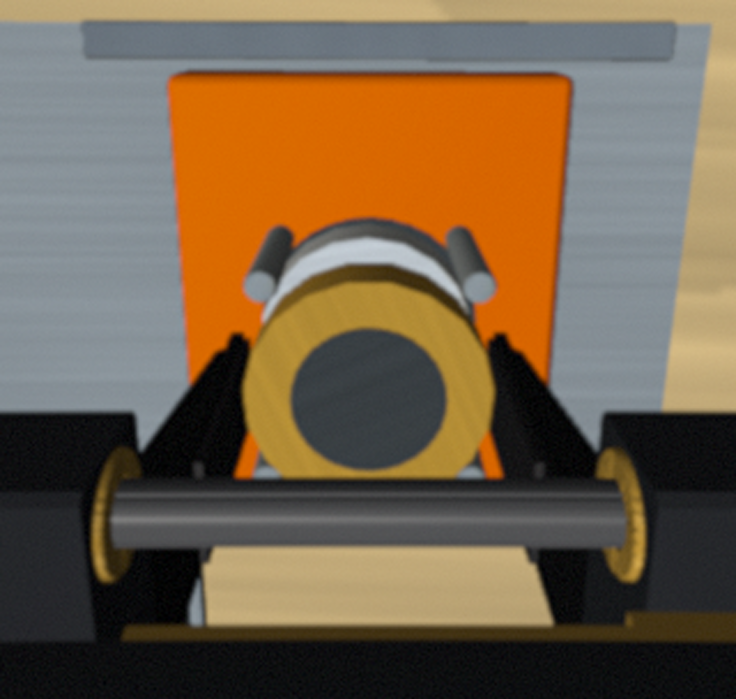

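Spacer is inside the pins, with pins at (259,284)/(482,285) symmetric about it and no contact force. Lower slowly to the seat.

```bash
python3 -m handwheel '[[[0,0,-6],0,0.3],[[0,0,-11],0,0.3],[[0,0,-15],0,0.3],[[0,0,-17],0,0.3],[[0,0,-18],0,0.3],[[0,0,-18],0,0.3]]';python3 -c "
from h import *; rep(); grab('top'); rep()"
```

```text
time: 6.4
position: [462.2, 147.6, 45.1]
orientation: [-0.489, 0.512, -0.488, -0.511]
ft_force: [-0.5, -0.3, -1.2]
opening: 57.5
t 6.4 p [462.2 147.6  45.1] jaw 1.618 open 57.5 F [-0.5 -0.3 -1.2] q [ 0.17  0.56  2.06 -0.    0.52 -1.44]
t 6.45 p [462.2 147.6  45.2] jaw 1.618 open 57.5 F [-0.7 -0.3 -1.4] q [ 0.17  0.56  2.06 -0.    0.52 -1.44]
```

```bash
python3 -m handwheel '[[[0,0,-0.6],0,0.3],[[0,0,-1.0],0,0.3],[[0,0,-1.0],0,0.3]]';python3 -c "
from h import *; rep()"
```

```text
time: 6.82
position: [462.3, 147.6, 44.4]
orientation: [-0.489, 0.512, -0.488, -0.511]
ft_force: [-1.5, -0.8, 2.3]
opening: 57.2
t 6.83 p [462.3 147.6  44.4] jaw 1.618 open 57.2 F [-1.5 -0.8  2.3] q [ 0.17  0.56  2.06 -0.    0.52 -1.44]
```

Contact (+3.5 N). Release gently and look.

```bash
python3 -m handwheel '[[[0,0,0],0,0.62],[[0,0,0],0,0.66],[[0,0,0],0,0.75],[[0,0,0],0,0.75],[[0,0,20],0,0.75],[[0,0,60],0,0.8],[[0,0,100],0,0.9],[[0,0,100],0,1]]';python3 - <<'E'
from h import *; rep(); f=grab("wrist"); save("w6.png",f["img"][80:384,100:420],2.3); np.save("pics/w6.npy",f,allow_pickle=True); f=grab("scene"); save("s6.png",f["img"][130:250,240:400],4)
E
```

```text
time: 7.82
position: [463.3, 147.8, 146.7]
orientation: [-0.49, 0.513, -0.486, -0.51]
ft_force: [0.7, 0.5, -0.7]
opening: 90.3
t 7.83 p [463.3 147.8 146.7] jaw 1.618 open 90.3 F [ 0.7  0.5 -0.7] q [ 0.17  0.39  1.97 -0.    0.78 -1.44]
```

View pics/w6.png

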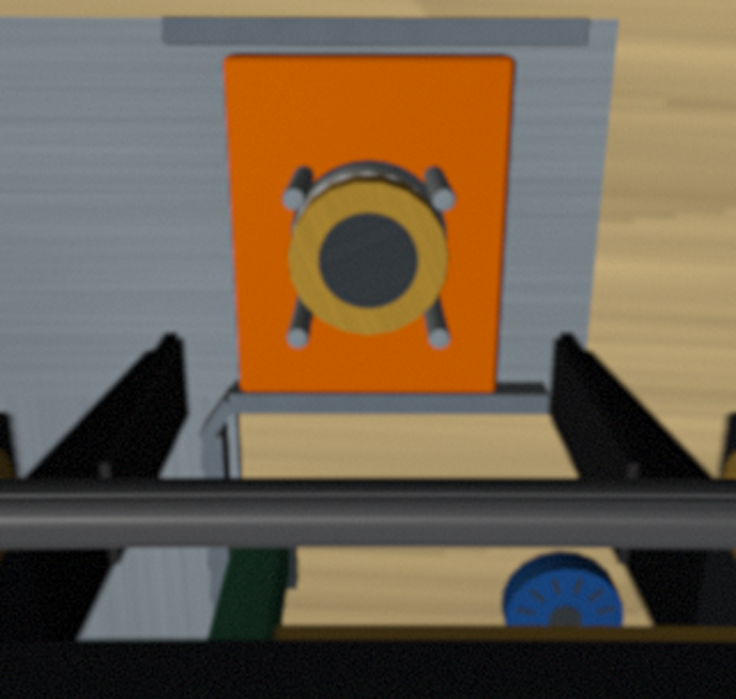

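View pics/s6.png

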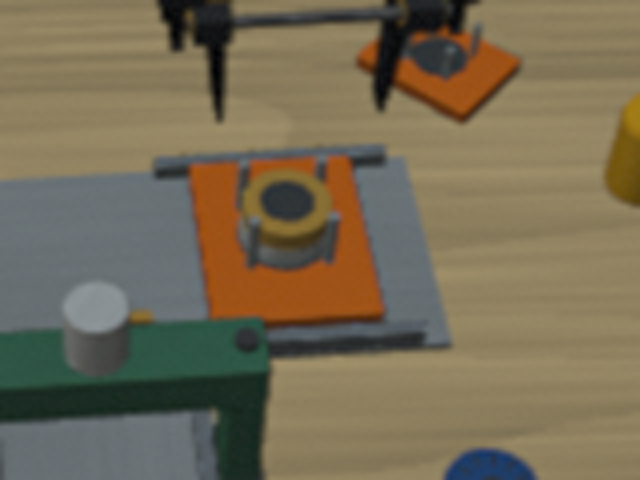

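Spacer sits flat and centred between four pins at (368,257) in the wrist view. Next the blue disc.

```bash
python3 -m handwheel '[[[20,40,0],0,1],[[50,75,0],0,1],[[95,98,0],0,1],[[150,104,0],0,1],[[183,104,0],0,1],[[188,104,0],0,1],[[188,104,0],0,1]]';python3 - <<'E'
from h import *; rep(); f=grab("wrist"); save("w7.png",f["img"]); np.save("pics/w7.npy",f,allow_pickle=True)
H,S,V=hsv(f); print(proj(f,[(652.7,251.3,14)]))
for lo in (120,150): print(circ(f,(H>100)&(H<125)&(S>lo)&(V>70),(260,180),14,60))
rep()
E
```

```text
time: 8.8
position: [649.2, 251.3, 142.6]
orientation: [-0.488, 0.512, -0.488, -0.511]
ft_force: [-0.2, 0.4, -0.9]
opening: 94.8
t 8.8 p [649.2 251.3 142.6] jaw 1.617 open 94.8 F [-0.2  0.4 -0.9] q [ 0.28  0.66  1.44 -0.    1.04 -1.34]
[[259.43355905 187.19412654]]
(array([651.56944332, 252.71946138]), ((652.2261352539062, 252.7786102294922), 28.54206085205078), ((260.9888916015625, 186.11595153808594), (57.06462860107422, 58.10273361206055), 91.47259521484375))
(array([651.50714897, 252.84962748]), ((652.2091064453125, 252.81275939941406), 28.356637954711914), ((261.1295471191406, 186.05902099609375), (56.78419494628906, 57.49087905883789), 105.87248992919922))
t 8.85 p [649.  251.5 143.2] jaw 1.618 open 95.2 F [-0.1  0.1 -0.1] q [ 0.28  0.66  1.44 -0.    1.04 -1.34]
```

View pics/w7.png

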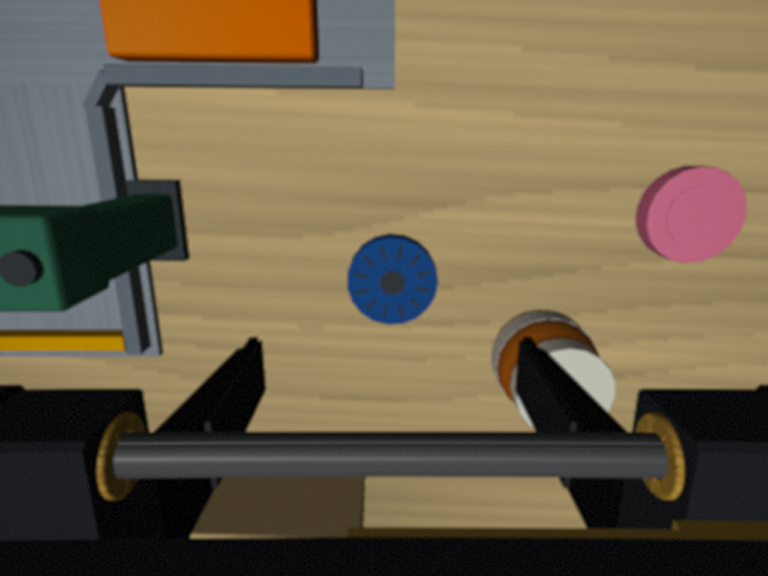

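Blue disc at (392,281) → (652,252.7), with jar and bridge column clear of the body. Descend and grip.

```bash
python3 -m handwheel '[[[3,1.2,-50],0,1],[[3,1.2,-100],0,1],[[3,1.2,-128],0,1],[[3,1.2,-138],0,1],[[3,1.2,-140],0,1],[[3,1.2,-140],0,1]]';python3 -c "
from h import *; rep(); f=grab('wrist'); save('w8.png',f['img'],1); rep()"
```

```text
time: 9.6
position: [652.4, 252.9, 4.6]
orientation: [-0.489, 0.513, -0.488, -0.511]
ft_force: [-1.1, 0.4, -0.2]
opening: 94.9
t 9.6 p [652.4 252.9   4.6] jaw 1.618 open 94.9 F [-1.1  0.4 -0.2] q [ 0.28  0.83  1.52 -0.    0.8  -1.34]
t 9.65 p [652.5 252.9   4.7] jaw 1.618 open 95.1 F [ 0.4 -0.1  0.2] q [ 0.28  0.83  1.52 -0.    0.8  -1.34]
```

View pics/w8.png

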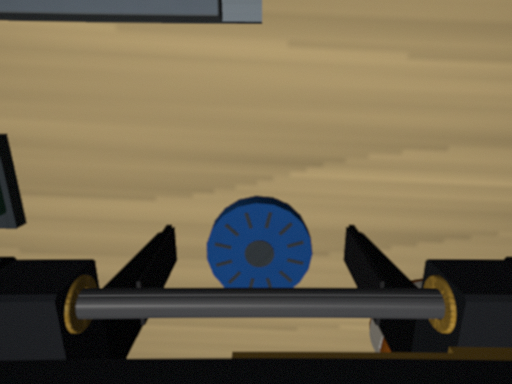

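Disc centred between the jaws at (260,248). Lower 2 mm and close.

```bash
python3 -m handwheel '[[[0,0,-2.4],0,1],[[0,0,-2.4],0,0.5],[[0,0,-2.4],0,0.3],[[0,0,-2.4],0,0.3],[[0,0,-2.4],0,0.3],[[0,0,-2.4],0,0.3]]';python3 -c "
from h import *; rep()"; python3 -m handwheel '[[[0,0,30],0,0.3],[[0,0,80],0,0.3],[[0,0,138],0,0.3],[[0,0,138],0,0.3]]';python3 -c "
from h import *; rep()"
```

```text
time: 10.4
position: [652.5, 252.9, 2.2]
orientation: [-0.489, 0.513, -0.488, -0.511]
ft_force: [0.4, -0.7, 0.1]
opening: 57.2
t 10.4 p [652.5 252.9   2.2] jaw 1.618 open 57.2 F [ 0.4 -0.7  0.1] q [ 0.28  0.83  1.52 -0.    0.79 -1.34]
time: 10.9
position: [654.3, 253.5, 145.2]
orientation: [-0.491, 0.514, -0.485, -0.509]
ft_force: [-0.7, 1.4, -2.0]
opening: 57.1
t 10.9 p [654.3 253.5 145.2] jaw 1.618 open 57.1 F [-0.7  1.4 -2. ] q [ 0.28  0.66  1.43 -0.    1.04 -1.34]
```

```bash
python3 -m handwheel '[[[-40,0,0],0,0.3],[[-90,-12,0],0,0.3],[[-135,-50,0],0,0.3],[[-170,-88,0],0,0.3],[[-190,-105,-20],0,0.3],[[-191,-105.5,-45],0,0.3],[[-191,-105.5,-48],0,0.3],[[-191,-105.5,-48],0,0.3]]';python3 - <<'E'
from h import *; rep(); grab('top'); rep(); f=grab("wrist"); save("w9.png",f["img"][80:384,100:420],2.3); np.save("pics/w9.npy",f,allow_pickle=True)
E
```

```text
time: 11.9
position: [463.4, 148.1, 97.1]
orientation: [-0.491, 0.514, -0.485, -0.509]
ft_force: [0.6, 1.0, -0.7]
opening: 57.6
t 11.9 p [463.4 148.1  97.1] jaw 1.618 open 57.6 F [ 0.6  1.  -0.7] q [ 0.17  0.47  2.02 -0.    0.64 -1.44]
t 11.95 p [463.6 148.2  97.4] jaw 1.618 open 57.2 F [ 0.8  0.2 -1. ] q [ 0.17  0.46  2.02 -0.    0.64 -1.44]
```

View pics/w9.png

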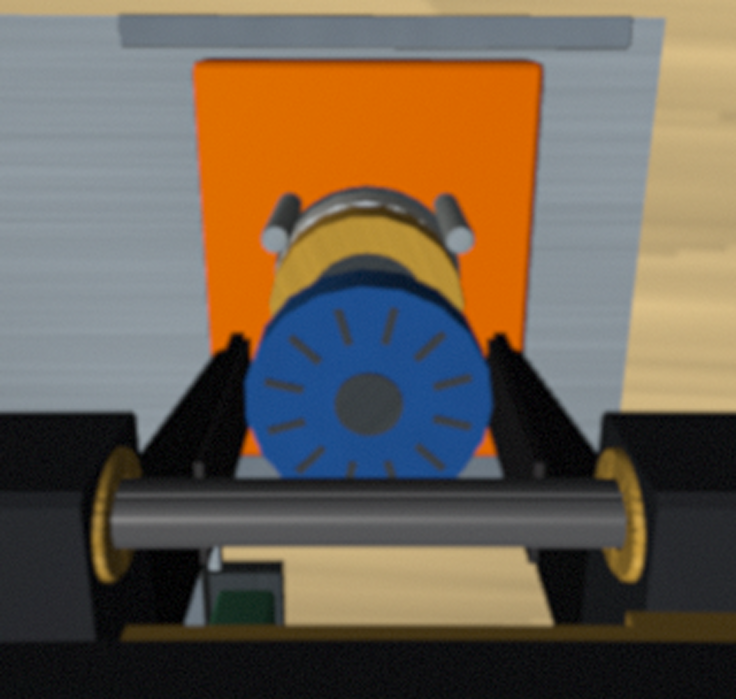

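```bash
python3 - <<'E'
from h import *; f=np.load("pics/w9.npy",allow_pickle=True).item()
o=lambda p:(np.array(p)/2.3+[100,80]-.28)
print(carrier(f,o((274,239)),o((459,240))))
H,S,V=hsv(f); zt=97.4-2.2+14
d=(V<90)&(S<60); d[:238]=0; d[275:]=0; d[:,:240]=0; d[:,282:]=0
print("hub",circ(f,d,(260,255),zt)); print(ray(f,[o((369,403)),o((245,397)),o((492,397))],zt))
w,x,y,z=arm.state()["orientation"]; print("toolx",1-2*(y*y+z*z),2*(x*y+w*z),2*(x*z-w*y)); rep()
E
```

```text
(array([461.11046318, 148.0107411 ]), np.float64(0.04249347762451556), np.float64(50.17365917927737))
hub (array([464.46067322, 148.67210958]), ((464.6122131347656, 148.68943786621094), 7.516725540161133), ((259.8470764160156, 255.17698669433594), (24.322526931762695, 26.64336395263672), 88.71298217773438))
[[464.3100327  148.82985845 109.2       ]
 [464.11782856 120.00477211 109.2       ]
 [461.36581837 177.27444866 109.2       ]]
toolx 0.01109693989741678 0.0015494684899501343 -0.9999372265659038
t 12.0 p [463.6 148.2  97.6] jaw 1.618 open 57.2 F [-0.2 -0.4 -1.1] q [ 0.17  0.46  2.02 -0.    0.64 -1.44]
```

```bash
python3 -m handwheel '[[[-2.4,-0.5,0],0,0.3],[[-2.4,-0.5,-8],0,0.3],[[-2.4,-0.5,-16],0,0.3],[[-2.4,-0.5,-22],0,0.3],[[-2.4,-0.5,-22],0,0.3],[[-2.4,-0.5,-22],0,0.3]]';python3 - <<'E'
from h import *; rep(); grab('top'); rep(); f=grab("wrist"); save("w10.png",f["img"][80:384,100:420],2.3); np.save("pics/w10.npy",f,allow_pickle=True)
H,S,V=hsv(f); zt=arm.state()["position"][2]-2.2+14
d=(V<90)&(S<60); d[:238]=0; d[275:]=0; d[:,:240]=0; d[:,282:]=0
print("hub",circ(f,d,(260,255),zt)[0])
f=grab("scene"); save("s10.png",f["img"][130:250,240:400],4)
E
```

```text
time: 12.75
position: [461.3, 147.7, 75.6]
orientation: [-0.491, 0.514, -0.485, -0.509]
ft_force: [0.6, -0.2, -1.9]
opening: 57.1
t 12.75 p [461.3 147.7  75.6] jaw 1.618 open 57.1 F [ 0.6 -0.2 -1.9] q [ 0.17  0.5   2.04 -0.    0.59 -1.44]
t 12.8 p [461.3 147.7  75.7] jaw 1.618 open 57.3 F [ 0.  -0.3 -1.2] q [ 0.17  0.5   2.04 -0.    0.59 -1.44]
hub [462.1804624  148.20222734]
```

View pics/w10.png

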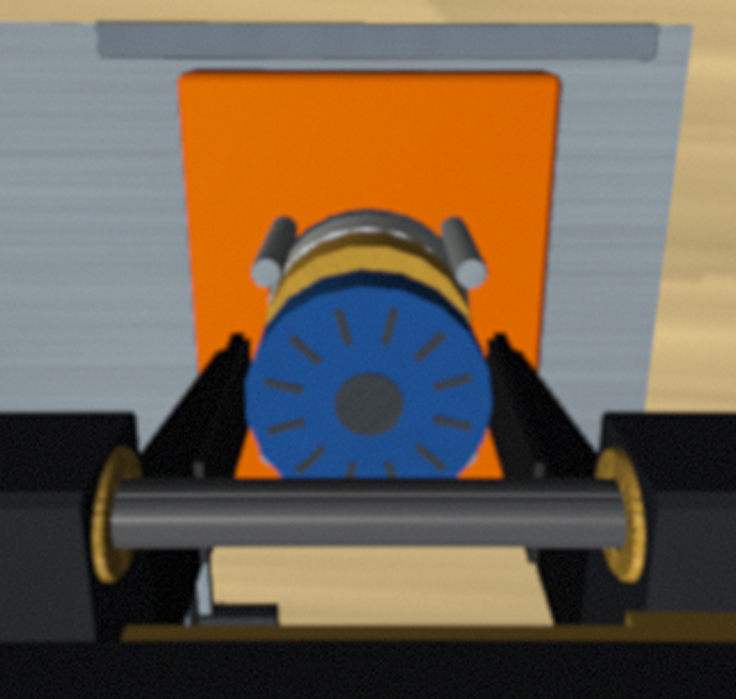

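View pics/s10.png

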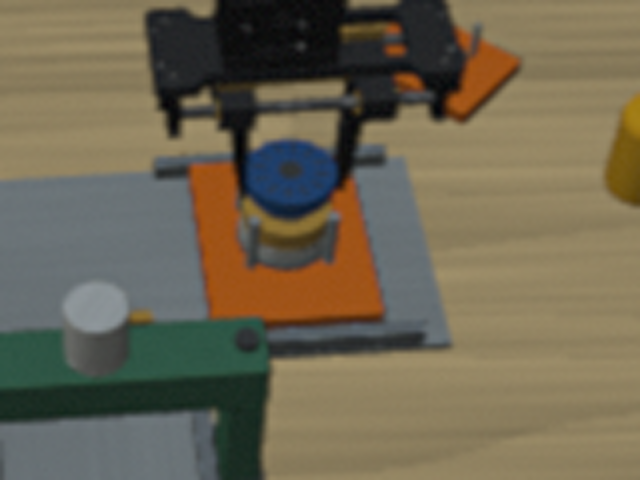

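Disc is centred over the stack, pin tops at (266,272)/(472,271), no contact. Lower to just above the seat.

```bash
python3 -m handwheel '[[[-0.2,0,-4],0,0.3],[[-0.2,0,-8],0,0.3],[[-0.2,0,-11],0,0.3],[[-0.2,0,-13.5],0,0.3],[[-0.2,0,-14.5],0,0.3],[[-0.2,0,-14.5],0,0.3]]';python3 -c "
from h import *; rep(); grab('top'); rep()"
```

```text
time: 13.65
position: [461.1, 147.7, 61.2]
orientation: [-0.491, 0.514, -0.485, -0.509]
ft_force: [0.5, -0.0, -1.2]
opening: 57.4
t 13.65 p [461.1 147.7  61.2] jaw 1.618 open 57.4 F [ 0.5 -0.  -1.2] q [ 0.17  0.53  2.06 -0.    0.55 -1.44]
t 13.7 p [461.2 147.7  61.3] jaw 1.618 open 57.4 F [-0.1  0.4 -0.8] q [ 0.17  0.53  2.06 -0.    0.55 -1.44]
```

```bash
python3 -m handwheel '[[[0,0,-0.6],0,0.3],[[0,0,-1.1],0,0.3],[[0,0,-1.1],0,0.3]]';python3 -c "
from h import *; rep()"
```

```text
time: 14.08
position: [461.3, 147.7, 60.2]
orientation: [-0.491, 0.514, -0.485, -0.509]
ft_force: [0.3, -0.1, -0.3]
opening: 57.7
t 14.07 p [461.3 147.7  60.2] jaw 1.618 open 57.7 F [ 0.3 -0.1 -0.3] q [ 0.17  0.53  2.06 -0.    0.55 -1.44]
```

```bash
python3 -m handwheel '[[[0,0,-0.5],0,0.3],[[0,0,-0.5],0,0.3]]';python3 -c "
from h import *; rep()"
```

```text
time: 14.32
position: [461.3, 147.7, 60.1]
orientation: [-0.491, 0.514, -0.485, -0.509]
ft_force: [-0.6, -0.7, 5.2]
opening: 57.5
t 14.32 p [461.3 147.7  60.1] jaw 1.618 open 57.5 F [-0.6 -0.7  5.2] q [ 0.17  0.53  2.06 -0.    0.55 -1.44]
```

Firm contact (+6 N). Release and lift.

```bash
python3 -m handwheel '[[[0,0,0],0,0.62],[[0,0,0],0,0.66],[[0,0,0],0,0.75],[[0,0,0],0,0.75],[[0,0,20],0,0.75],[[0,0,60],0,0.8],[[0,0,90],0,0.8],[[0,0,90],0,0.8]]';python3 - <<'E'
from h import *; rep(); f=grab("wrist"); save("w11.png",f["img"][80:384,100:420],2.3); np.save("pics/w11.npy",f,allow_pickle=True); f=grab("scene"); save("s11.png",f["img"][130:250,240:400],4); rep()
E
```

```text
time: 15.32
position: [462.1, 147.9, 151.8]
orientation: [-0.492, 0.515, -0.483, -0.508]
ft_force: [-0.2, 0.3, 0.4]
opening: 76.5
t 15.32 p [462.1 147.9 151.8] jaw 1.618 open 76.5 F [-0.2  0.3  0.4] q [ 0.17  0.37  1.98 -0.    0.78 -1.44]
t 15.43 p [461.1 147.7 149.8] jaw 1.618 open 76.1 F [ 0.2  0.1 -0.3] q [ 0.17  0.38  1.98 -0.    0.77 -1.44]
```

View pics/w11.png

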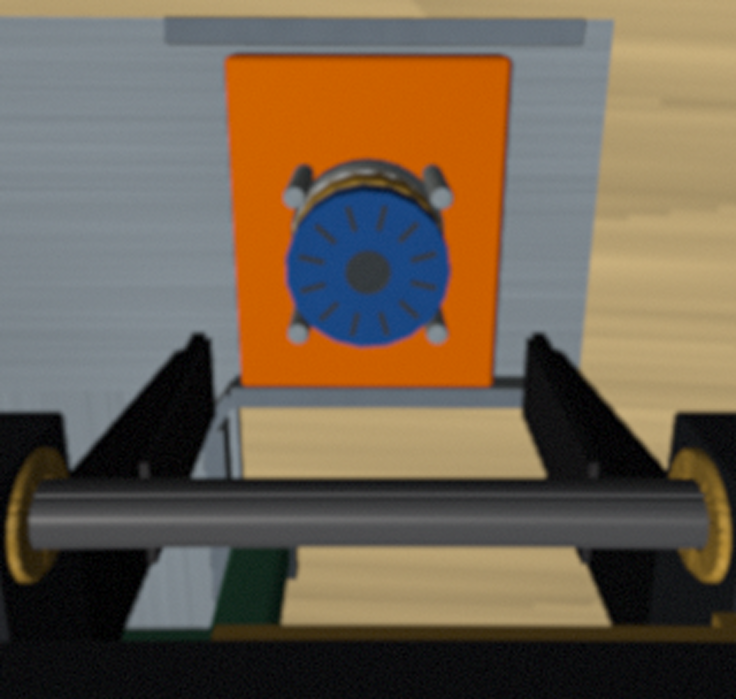

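View pics/s11.png

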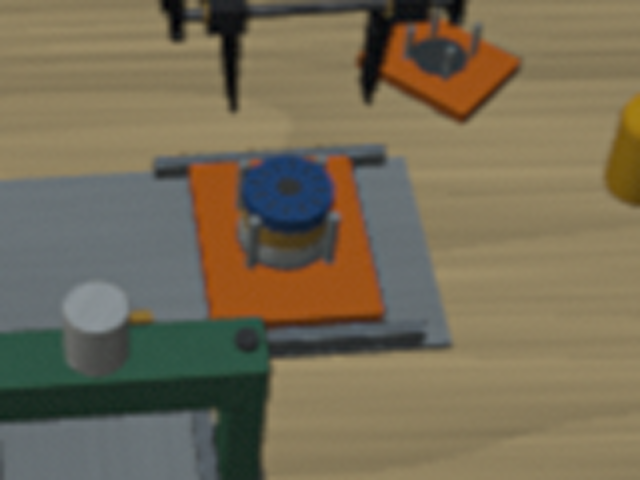

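```bash
python3 - <<'E'
from h import *; f=np.load("pics/w11.npy",allow_pickle=True).item()
o=lambda p:(np.array(p)/2.3+[100,80]-.28)
print("pins",ray(f,[o(p) for p in((296,196),(439,197),(299,332),(435,332))],70)[:,:2].round(1).tolist())
H,S,V=hsv(f)
a=circ(f,(H>100)&(H<125)&(S>120)&(V>60),(260,197),72,60); print(a)
k,_,r,t=K(f); C=-cv2.Rodrigues(r)[0].T@t; print(C)
E
```

```text
pins [[436.4, 122.6], [434.4, 171.2], [486.4, 124.7], [484.1, 173.5]]
(array([459.69697665, 147.97018544]), ((460.91461181640625, 147.8494110107422), 29.283124923706055), ((259.4084777832031, 195.52093505859375), (67.5991439819336, 69.50344848632812), 93.11185455322266))
[376.91594292 144.09840368 321.37657551]
```

Disc centre (460.3..460.9,147.9) against pin mean (460.3,148.0), apparent radius right for the seated height, so step 2 looks met. The push up the stem needs a TCP near r≈385 mm, so I'll check the reach from recorded joint data first.

```bash
python3 - <<'E'
import numpy as np
from h import *
from scipy.optimize import least_squares
s=arm.state(); q=s["joint_pos"];p=s["position"]
D=[(514,360.6,4.8,.75,1.71),(461.7,147,130.6,.41,1.99),(463.8,150.6,80.1,.5,2.03),(462.2,147.6,45.1,.56,2.06),(649,251.5,143.2,.66,1.44),(652.5,252.9,2.2,.83,1.52),(p[0],p[1],p[2],q[1],q[2]),(139.2,609.1,214.2,.491,1.559)]
D=np.array(D); r=np.hypot(D[:,0],D[:,1])
def m(v,a,b): return v[0]+v[1]*np.sin(a)+v[2]*np.sin(a+b), v[3]+v[1]*np.cos(a)+v[2]*np.cos(a+b)
def res(v): R,Z=m(v,D[:,3],D[:,4]); return np.r_[R-r,Z-D[:,2]]
o=least_squares(res,[0,500,500,200]); print(o.x,o.fun.round(1))
for R in (370,380,390,400,420,440):
  for z in (10,18,24):
    a=least_squares(lambda t:np.array(m(o.x,*t))-[R,z],[.5,2.2]).x; print(R,z,a.round(3),"q5",round(np.pi-a.sum(),3))
E
```

```text
[ -21.20021373  583.90917177  407.32079506 -105.32099622] [ 5.6  2.1  5.   6.7 -7.6 -0.3 -2.2 -9.2  0.8 -0.8 -6.5 -8.9  7.1  0.3
  0.2  7.6]
370 10 [0.512 2.369] q5 0.26
370 18 [0.494 2.363] q5 0.285
370 24 [0.48  2.358] q5 0.304
380 10 [0.519 2.345] q5 0.278
380 18 [0.501 2.339] q5 0.302
380 24 [0.487 2.335] q5 0.32
390 10 [0.526 2.321] q5 0.295
390 18 [0.508 2.316] q5 0.318
390 24 [0.495 2.312] q5 0.335
400 10 [0.532 2.298] q5 0.311
400 18 [0.515 2.292] q5 0.334
400 24 [0.502 2.288] q5 0.351
420 10 [0.547 2.25 ] q5 0.344
420 18 [0.53  2.245] q5 0.366
420 24 [0.518 2.241] q5 0.382
440 10 [0.562 2.202] q5 0.377
440 18 [0.547 2.197] q5 0.398
440 24 [0.535 2.194] q5 0.413
```

Reach is OK (q5 > 0.06). Now go beyond the carrier's +y face, with the jaws turned along the station's x.

```bash
python3 -m handwheel '[[[-1,25,0],-0.18,0.5],[[-2,60,0],-0.36,0.5],[[-3,85,0],-0.54,0.5],[[-4,90,0],-0.72,0.5],[[-4,90,0],-0.9,0.5],[[-4,90,0],-1.08,0.5],[[-4,90,0],-1.26,0.5],[[-4,90,0],-1.44,0.5]]'; python3 -m handwheel '[[[0,0,0],-0.13,0.5],[[0,0,0],-0.13,0.5],[[0,0,0],-0.13,0.5]]'; python3 - <<'E'
from h import *; rep(); f=grab("wrist"); save("w12.png",f["img"]); rep()
w,x,y,z=arm.state()["orientation"]; print("toolx",1-2*(y*y+z*z),2*(x*y+w*z),2*(x*z-w*y))
E
```

```text
time: 16.42
position: [456.6, 237.5, 148.2]
orientation: [0.704, -0.065, 0.705, 0.056]
ft_force: [0.1, 0.1, 0.2]
opening: 47.5
time: 16.8
position: [456.3, 237.4, 147.6]
orientation: [0.706, -0.021, 0.708, 0.011]
ft_force: [0.9, 0.1, 0.2]
opening: 47.1
t 16.8 p [456.3 237.4 147.6] jaw 0.045 open 47.1 F [0.9 0.1 0.2] q [ 0.36  0.42  1.9  -0.02  0.83  0.32]
t 16.85 p [456.4 237.4 147.8] jaw 0.045 open 47.7 F [-0.5  0.5 -0.3] q [ 0.36  0.42  1.9  -0.02  0.83  0.32]
toolx -0.0015262904569939284 -0.012881345201155456 -0.999915867152457
```

View pics/w12.png

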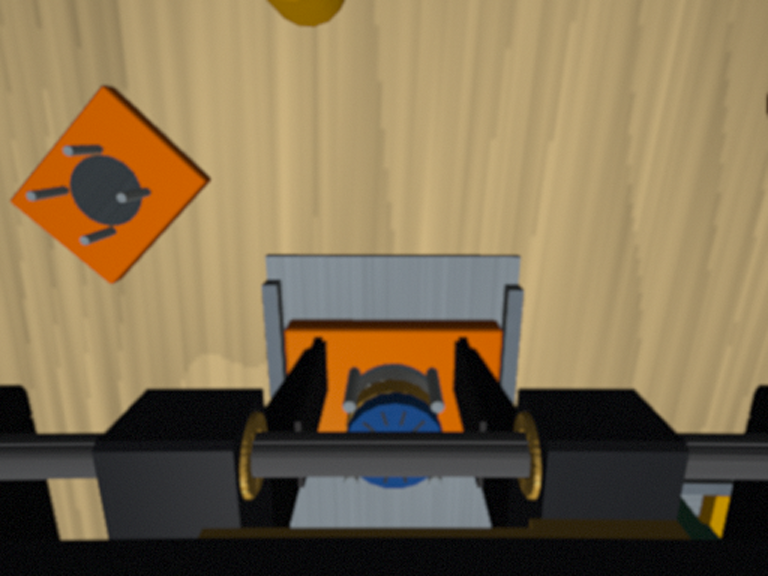

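```bash
python3 -m handwheel '[[[1,0,-50],0,0.5],[[1,0,-100],0,0.5],[[1,0,-125],0,0.5],[[1,0,-134],0,0.5],[[1,0,-136],0,0.5],[[1,0,-136],0,0.5],[[1,0,-136],0,0.5]]'; python3 - <<'E'
from h import *; rep(); f=grab("wrist"); save("w13.png",f["img"],1); rep()
E
```

```text
time: 17.73
position: [457.8, 237.6, 12.7]
orientation: [0.707, -0.02, 0.707, 0.012]
ft_force: [0.5, 0.2, -0.7]
opening: 47.3
t 17.73 p [457.8 237.6  12.7] jaw 0.045 open 47.3 F [ 0.5  0.2 -0.7] q [ 0.36  0.65  1.99 -0.02  0.51  0.33]
t 17.77 p [457.7 237.6  12.6] jaw 0.045 open 47.3 F [-0.8  0.3 -0. ] q [ 0.36  0.65  1.99 -0.02  0.51  0.33]
```

View pics/w13.png

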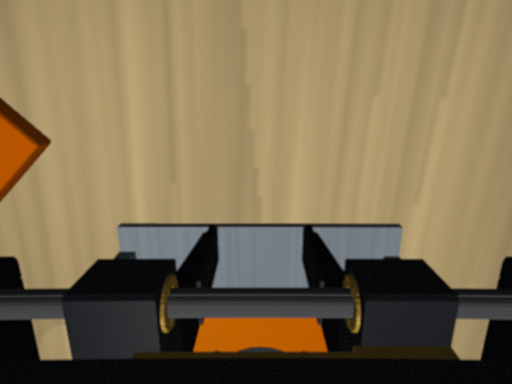

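```bash
python3 -m handwheel '[[[0.5,-10,0],0,0.5],[[0.9,-19,0],0,0.5],[[1.2,-26,0],0,0.5],[[1.5,-33,0],0,0.5],[[1.9,-41,0],0,0.5],[[2.4,-51,0],0,0.5],[[2.8,-60,0],0,0.5],[[2.8,-60,0],0,0.5]]'; python3 - <<'E'
from h import *; rep(); f=grab("top"); save("t14.png",f["img"][105:235,170:345],4); rep()
E
```

```text
time: 18.77
position: [460.4, 176.8, 12.5]
orientation: [0.706, -0.02, 0.707, 0.011]
ft_force: [0.5, -1.1, -0.4]
opening: 47.8
t 18.77 p [460.4 176.8  12.5] jaw 0.044 open 47.8 F [ 0.5 -1.1 -0.4] q [ 0.24  0.63  2.05 -0.03  0.47  0.22]
t 18.82 p [460.4 177.1  12.4] jaw 0.044 open 47.5 F [ 0.2 -0.2 -0.1] q [ 0.24  0.63  2.05 -0.03  0.47  0.22]
```

View pics/t14.png

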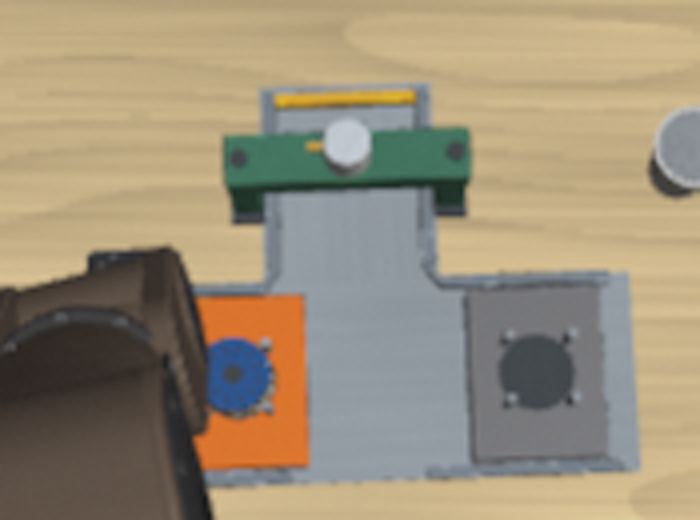

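Top view: carrier has advanced, leading edge at crop x≈306, disc at (233,375). Measure the offset from the TCP.

```bash
python3 - <<'E'
from h import *
f=np.load("pics/top3.npy",allow_pickle=True).item()
o=lambda p:np.array(p)/4+[170,105]-.375
print("edge",ray(f,[o((304,297)),o((308,465))],26)[:,:2].round(1).tolist(),"disc",ray(f,[o((233,375))],72)[:,:2])
E
```

```text
edge [[533.5, 56.0], [397.2, 51.1]] disc [[463.76587896 108.66542757]]
```

```bash
python3 -m handwheel '[[[0.6,-13,0],0.002,0.5],[[1.2,-27,0],0.002,0.5],[[1.9,-41,0],0.002,0.5],[[2.6,-55,0],0.002,0.5],[[3.2,-69,0],0.002,0.5],[[3.8,-81,0],0.002,0.5],[[4.2,-90,0],0.002,0.5],[[4.5,-96,0],0.002,0.5]]'; python3 -m handwheel '[[[0,0,0],0,0.5],[[0,0,0],0,0.5]]'; python3 - <<'E'
from h import *; rep(); f=grab("top"); save("t15.png",f["img"][105:235,170:345],4); rep()
f=grab("scene"); save("s15.png",f["img"][130:290,165:415],3)
E
```

```text
time: 19.82
position: [464.9, 80.5, 12.5]
orientation: [0.706, -0.021, 0.707, 0.012]
ft_force: [0.2, 4.3, 1.3]
opening: 47.8
time: 20.08
position: [464.8, 80.4, 12.4]
orientation: [0.706, -0.021, 0.707, 0.012]
ft_force: [-1.3, -0.3, -0.4]
opening: 47.3
t 20.07 p [464.8  80.4  12.4] jaw 0.046 open 47.3 F [-1.3 -0.3 -0.4] q [ 0.04  0.61  2.1  -0.03  0.43  0.02]
t 20.12 p [464.8  80.6  12.4] jaw 0.046 open 47.5 F [ 0.  -0.9 -0.2] q [ 0.04  0.61  2.1  -0.03  0.43  0.02]
```

View pics/t15.png

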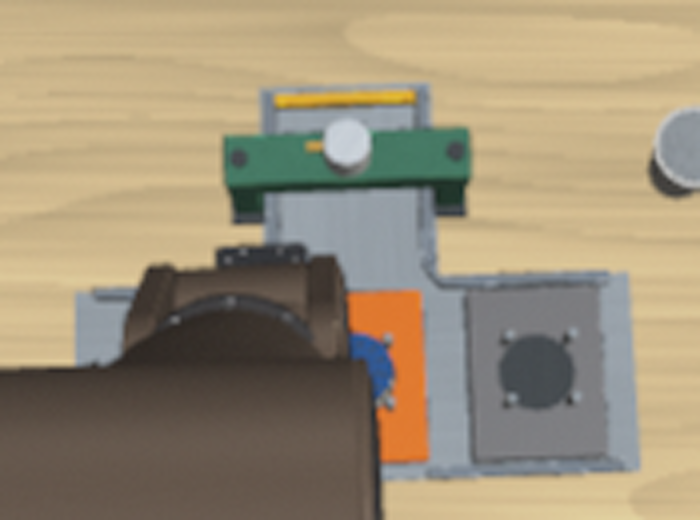

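View pics/s15.png

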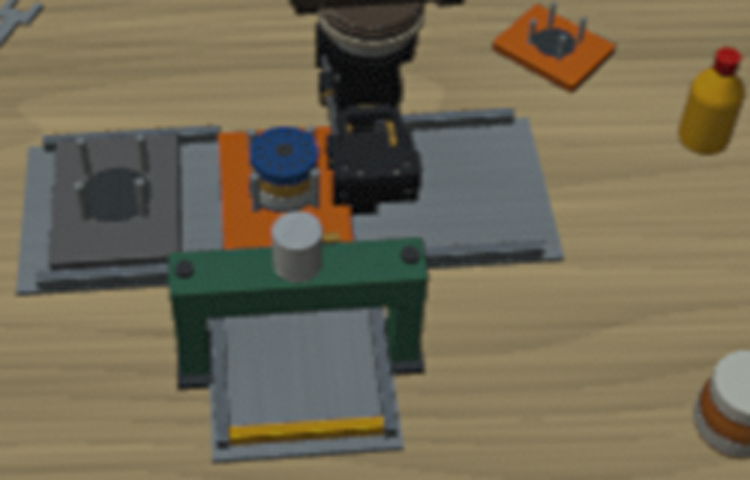

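```bash
python3 - <<'E'
from h import *
f=np.load("pics/top3.npy",allow_pickle=True).item()
o=lambda p:np.array(p)/4+[170,105]-.375
print("edge",ray(f,[o((423,293)),o((429,462))],26)[:,:2].round(1).tolist())
print("stem rail inner ends z20",ray(f,[o((274,280)),o((425,275)),o((278,215)),o((427,215))],20)[:,:2].round(1).tolist())
E
```

```text
edge [[537.5, -40.8], [400.3, -45.8]]
stem rail inner ends z20 [[548.5, 80.9], [553.5, -42.6], [602.9, 78.5], [603.8, -44.2]]
```

Carrier centre ≈ (466.3,11.6), within about 2 mm of the stem axis. Back off, lift, turn the jaws along y and go behind it.

```bash
python3 -m handwheel '[[[0,12,0],0,0.5],[[0,20,10],0,0.5],[[0,25,60],0.1,0.5],[[-20,20,105],0.28,0.6],[[-45,0,110],0.46,0.6],[[-65,-20,110],0.64,0.6],[[-80,-45,110],0.82,0.6],[[-86,-68,110],1,0.6]]'; python3 -m handwheel '[[[-1,-3,0],0.18,0.6],[[-1,-3,0],0.36,0.6],[[-1,-3,0],0.54,0.6],[[-1,-3,0],0.57,0.6],[[-1,-3,0],0.57,0.6],[[-1,-3,0],0.57,0.6]]';python3 - <<'E'
from h import *; rep(); f=grab("wrist"); save("w16.png",f["img"]);np.save("pics/w16.npy",f,allow_pickle=True); rep()
w,x,y,z=arm.state()["orientation"]; print("toolx",1-2*(y*y+z*z),2*(x*y+w*z),2*(x*z-w*y))
E
```

```text
time: 21.18
position: [378.0, 12.6, 123.1]
orientation: [0.613, -0.36, 0.609, 0.351]
ft_force: [1.0, -0.9, 1.0]
opening: 57.2
time: 21.92
position: [377.1, 9.7, 123.2]
orientation: [-0.49, 0.516, -0.484, -0.509]
ft_force: [-0.6, -0.1, 0.0]
opening: 56.9
t 21.93 p [377.1   9.7 123.2] jaw 1.621 open 56.9 F [-0.6 -0.1  0. ] q [-0.15  0.29  2.24  0.    0.59 -1.77]
t 21.98 p [377.    9.7 123.2] jaw 1.622 open 57.2 F [-0.4  0.9 -0.2] q [-0.15  0.29  2.24  0.    0.59 -1.77]
toolx 0.0134078381249092 -0.0008239616509838066 -0.999909771411408
```

View pics/w16.png

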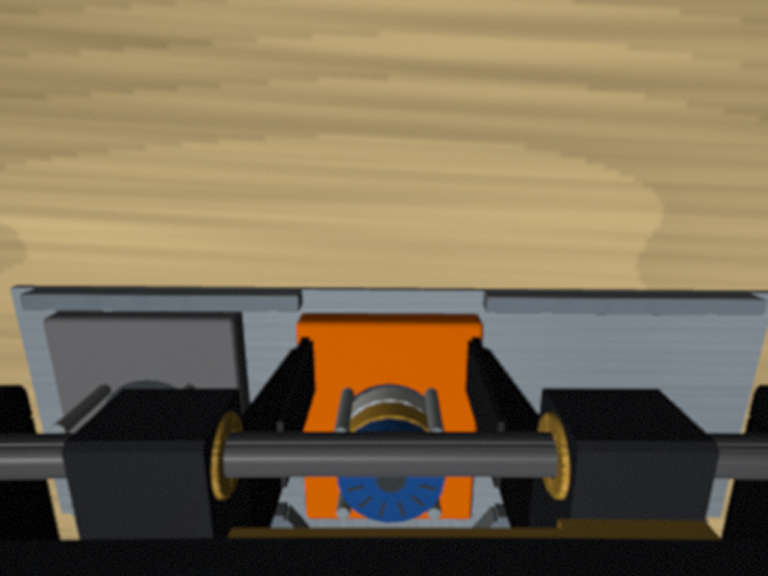

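```bash
python3 - <<'E'
from h import *; f=np.load("pics/w16.npy",allow_pickle=True).item()
save("w16c.png",f["img"][180:350,150:370],3.4)
o=lambda p:np.array(p)/1.5-.17
print("open z20",ray(f,[o((302,300)),o((484,300))],20)[:,:2].round(1).tolist())
H,S,V=hsv(f); m=((H<14)&(S>180)&(V>120))
print("near edge",ray(f,[o((301,316)),o((481,316))],26)[:,:2].round(1).tolist())
for r in (214,218,222): 
    c=np.where(m[r])[0]; print(r,ray(f,[(c.min()-.5,r),(c.max()+.5,r)],26)[:,:2].round(1).tolist())
E
```

```text
open z20 [[388.8, -41.0], [383.3, 65.2]]
near edge [[396.5, -40.5], [391.1, 63.3]]Traceback (most recent call last):
  File "<stdin>", line 8, in <module>
    return umr_minimum(a, axis, None, out, keepdims, initial, where)
ValueError: zero-size array to reduction operation minimum which has no identity
```

View pics/w16c.png

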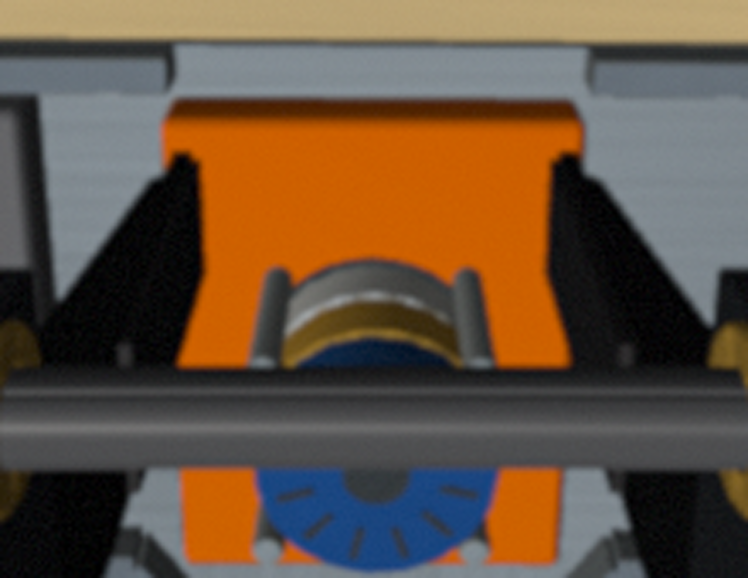

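Carrier is about 2 mm towards -y of the notch centre, near face at x≈394. The fingers (front edge ≈387, span 81 mm) fit in the notch. Descend.

```bash
python3 -m handwheel '[[[0,1.5,-30],-0.003,0.6],[[0,1.5,-60],-0.003,0.6],[[0,1.5,-80],-0.003,0.6],[[0,1.5,-90],-0.003,0.6],[[0,1.5,-90],-0.003,0.6]]';python3 - <<'E'
from h import *; rep(); f=grab("wrist"); save("w17.png",f["img"],1); f=grab("scene"); save("s17.png",f["img"][60:290,165:415],2.6); rep()
E
```

```text
time: 22.6
position: [376.9, 11.2, 32.9]
orientation: [-0.491, 0.515, -0.485, -0.508]
ft_force: [0.7, -0.1, -0.3]
opening: 56.8
t 22.6 p [376.9  11.2  32.9] jaw 1.618 open 56.8 F [ 0.7 -0.1 -0.3] q [-0.15  0.51  2.33  0.    0.29 -1.77]
t 22.7 p [377.3  11.2  33.6] jaw 1.619 open 57.0 F [-0.7  0.6  0.2] q [-0.15  0.51  2.33  0.    0.29 -1.77]
```

View pics/w17.png

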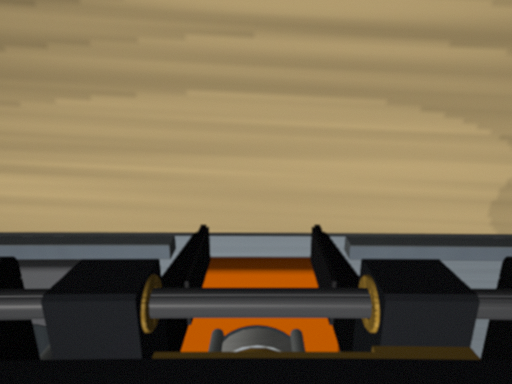

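View pics/s17.png

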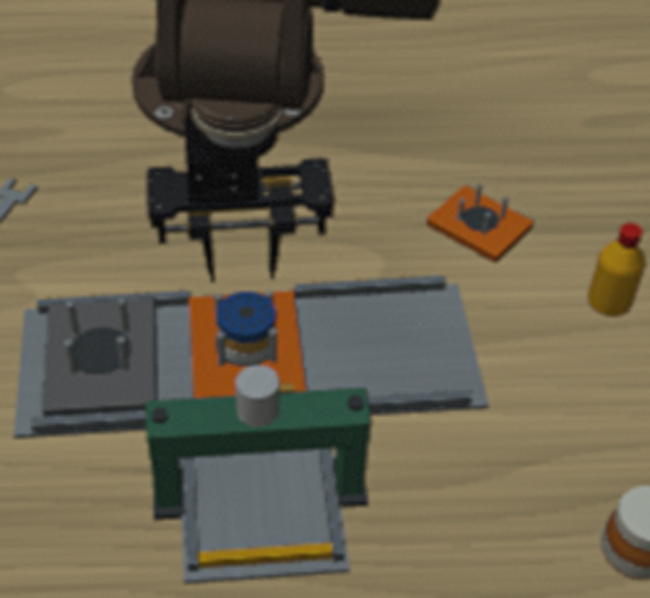

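Fingers stand behind the carrier in the notch. Lower and start pushing.

```bash
python3 -m handwheel '[[[0,0,-10],0,0.6],[[0,0,-18],0,0.6],[[0,0,-20],0,0.6],[[0,0,-20],0,0.6],[[5,0.2,-20],0,0.6],[[10,0.4,-20],0,0.6],[[15,0.6,-20],0,0.6],[[15,0.6,-20],0,0.6]]';python3 -c "
from h import *; rep()"
python3 -m handwheel '[[[9,0.4,0],0,0.6],[[19,0.9,0],0,0.6],[[30,1.4,0],0,0.6],[[41,1.9,0],0,0.6],[[51,2.4,0],0,0.6],[[60,2.8,0],0,0.6],[[60,2.8,0],0,0.6]]'; python3 - <<'E'
from h import *; rep(); f=grab("wrist"); save("w18.png",f["img"],1); f=grab("scene"); save("s18.png",f["img"][60:290,165:415],2.6); rep()
E
```

```text
time: 23.7
position: [392.0, 11.9, 13.7]
orientation: [-0.491, 0.515, -0.485, -0.508]
ft_force: [-2.9, 1.4, 0.9]
opening: 57.3
t 23.7 p [392.   11.9  13.7] jaw 1.619 open 57.3 F [-2.9  1.4  0.9] q [-0.14  0.56  2.3   0.    0.26 -1.76]
time: 24.58
position: [453.4, 14.6, 13.7]
orientation: [-0.491, 0.516, -0.484, -0.508]
ft_force: [-0.6, 0.2, 0.2]
opening: 57.0
t 24.57 p [453.4  14.6  13.7] jaw 1.619 open 57.0 F [-0.6  0.2  0.2] q [-0.11  0.6   2.16  0.    0.37 -1.73]
t 24.68 p [452.6  14.6  13.8] jaw 1.619 open 57.0 F [-0.4  1.1  0.6] q [-0.11  0.6   2.16  0.    0.37 -1.73]
```

View pics/w18.png

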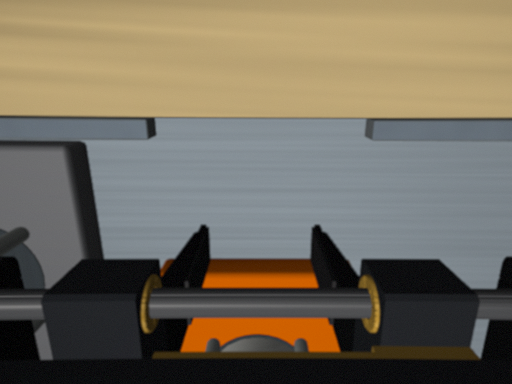

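View pics/s18.png

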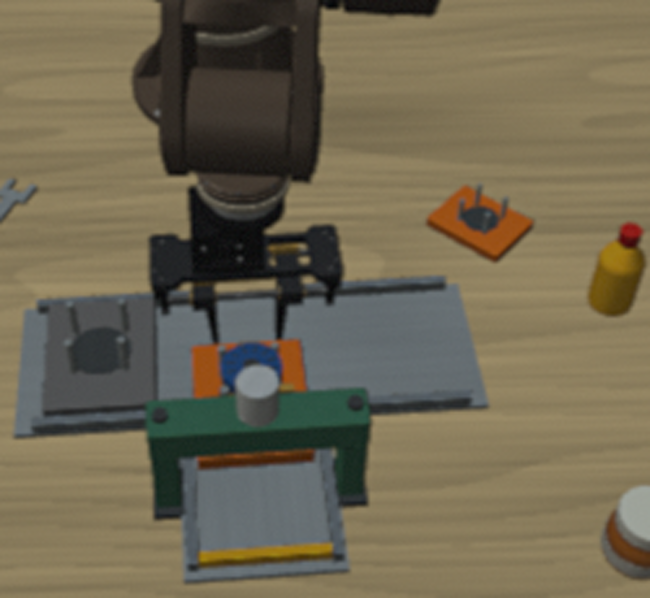

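Carrier has entered the stem straight, leading edge visible under the bridge at (255,459). Continue.

```bash
python3 -m handwheel '[[[9,0.4,0],0,0.6],[[20,0.9,0],0,0.6],[[32,1.5,0],0,0.6],[[44,2.1,0],0,0.6],[[56,2.6,0],0,0.6],[[68,3.2,0],0,0.6],[[76,3.6,0],0,0.6],[[82,3.9,0],0,0.6]]'; python3 -m handwheel '[[[0,0,0],0,0.6],[[0,0,0],0,0.6]]';python3 - <<'E'
from h import *; rep(); f=grab("wrist"); save("w19.png",f["img"],1); f=grab("scene"); save("s19.png",f["img"][60:290,165:415],2.6); rep()
E
```

```text
time: 25.68
position: [534.9, 18.6, 13.7]
orientation: [-0.491, 0.516, -0.485, -0.508]
ft_force: [-4.3, -1.8, 2.0]
opening: 56.5
time: 25.92
position: [535.4, 18.5, 13.9]
orientation: [-0.491, 0.516, -0.484, -0.508]
ft_force: [0.2, 0.5, 0.3]
opening: 57.2
t 25.93 p [535.4  18.5  13.9] jaw 1.619 open 57.2 F [0.2 0.5 0.3] q [-0.09  0.65  1.96  0.    0.51 -1.71]
t 26.02 p [535.2  18.5  13.9] jaw 1.619 open 57.1 F [0.6 0.3 0.6] q [-0.09  0.65  1.96  0.    0.51 -1.71]
```

View pics/s19.png

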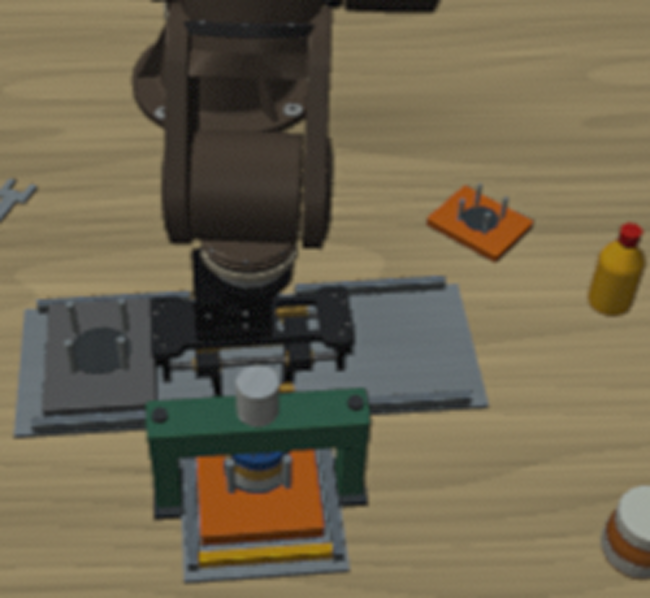

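Carrier is nearly home: front edge about 12 mm from the yellow stop at (265,552). Creep to contact.

```bash
python3 -m handwheel '[[[3,0.1,0],0,0.6],[[6,0.3,0],0,0.6],[[8,0.4,0],0,0.6],[[10,0.5,0],0,0.6],[[11,0.5,0],0,0.6],[[12,0.6,0],0,0.6]]'; python3 -c "
from h import *; rep()"
```

```text
time: 26.78
position: [546.8, 19.2, 13.9]
orientation: [-0.491, 0.516, -0.485, -0.508]
ft_force: [-4.9, -1.0, 2.5]
opening: 56.8
t 26.77 p [546.8  19.2  13.9] jaw 1.619 open 56.8 F [-4.9 -1.   2.5] q [-0.09  0.66  1.93  0.    0.53 -1.7 ]
```

```bash
python3 -m handwheel '[[[1,0,0],0,0.6],[[2,0.1,0],0,0.6],[[2.5,0.1,0],0,0.6]]'; python3 -m handwheel '[[[1,0,0],0,0.6],[[2,0.1,0],0,0.6],[[2,0.1,0],0,0.6]]'; python3 - <<'E'
from h import *; rep(); f=grab("scene"); save("s20.png",f["img"][200:290,210:330],5); np.save("pics/s20.npy",f,allow_pickle=True); rep()
E
```

```text
time: 27.15
position: [547.0, 19.3, 13.8]
orientation: [-0.49, 0.514, -0.486, -0.509]
ft_force: [-15.6, -1.5, 10.2]
opening: 57.2
time: 27.52
position: [547.0, 19.3, 13.8]
orientation: [-0.489, 0.513, -0.487, -0.511]
ft_force: [-12.5, -1.8, 8.4]
opening: 57.1
t 27.52 p [547.   19.3  13.8] jaw 1.619 open 57.1 F [-12.5  -1.8   8.4] q [-0.09  0.67  1.92 -0.    0.55 -1.7 ]
t 27.57 p [547.   19.3  13.8] jaw 1.619 open 57.2 F [-12.   -4.1   8.9] q [-0.09  0.67  1.92 -0.    0.55 -1.7 ]
```

View pics/s20.png

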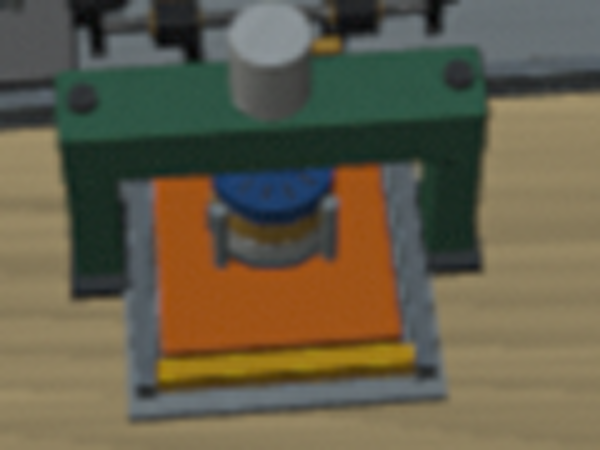

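Home: TCP stalled at x=547.0 with about 15 N, and the carrier's front edge is flush and parallel with the yellow bar. Back off straight, then lift clear.

```bash
python3 -m handwheel '[[[-1,0,0],0,0.6],[[-5,-0.2,0],0,0.6],[[-15,-0.7,0],0,0.6],[[-35,-1.5,0],0,0.6],[[-45,-2,20],0,0.6],[[-60,-2,60],0,0.6],[[-90,-2,110],0,0.6],[[-140,-2,130],0,0.6]]'; python3 -m handwheel '[[[-10,0,0],0,0.6],[[-10,0,0],0,0.6],[[-10,0,0],0,0.6]]'; python3 - <<'E'
from h import *; rep(); f=grab("scene"); save("s21.png",f["img"][200:290,210:330],5);save("s21f.png",f["img"],1.5); np.save("pics/s21.npy",f,allow_pickle=True); f=grab("top"); save("t21.png",f["img"],1.5); np.save("pics/top21.npy",f,allow_pickle=True)
E
```

```text
time: 28.58
position: [406.9, 17.2, 145.6]
orientation: [-0.49, 0.514, -0.486, -0.509]
ft_force: [-0.0, -1.1, -0.0]
opening: 57.5
time: 28.95
position: [397.9, 17.1, 145.2]
orientation: [-0.49, 0.514, -0.486, -0.509]
ft_force: [0.5, 0.1, 0.1]
opening: 57.0
t 28.95 p [397.9  17.1 145.2] jaw 1.619 open 57.0 F [0.5 0.1 0.1] q [-0.12  0.28  2.17 -0.    0.68 -1.74]
```

View pics/s21.png

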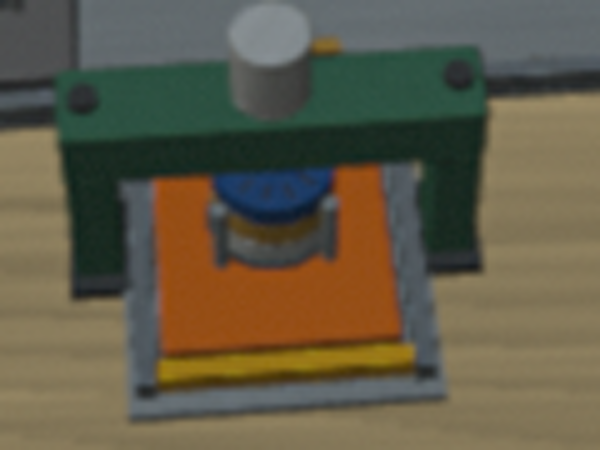

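View pics/t21.png

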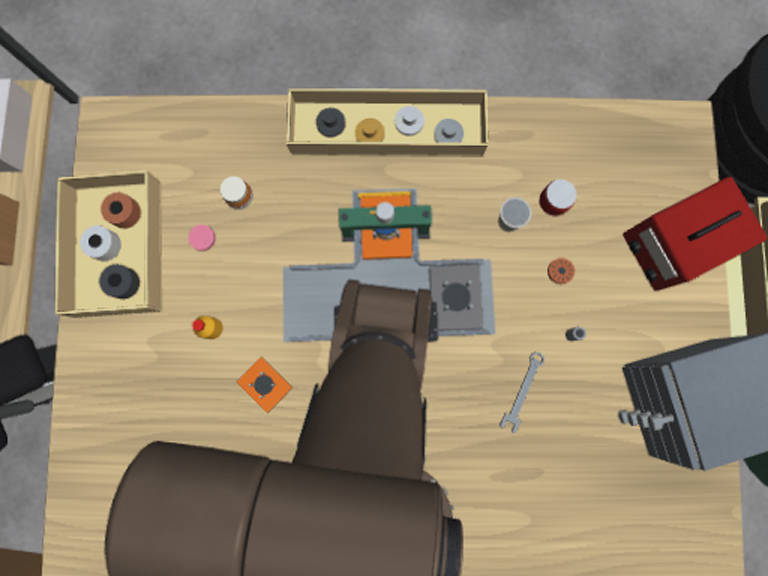

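View pics/s21f.png

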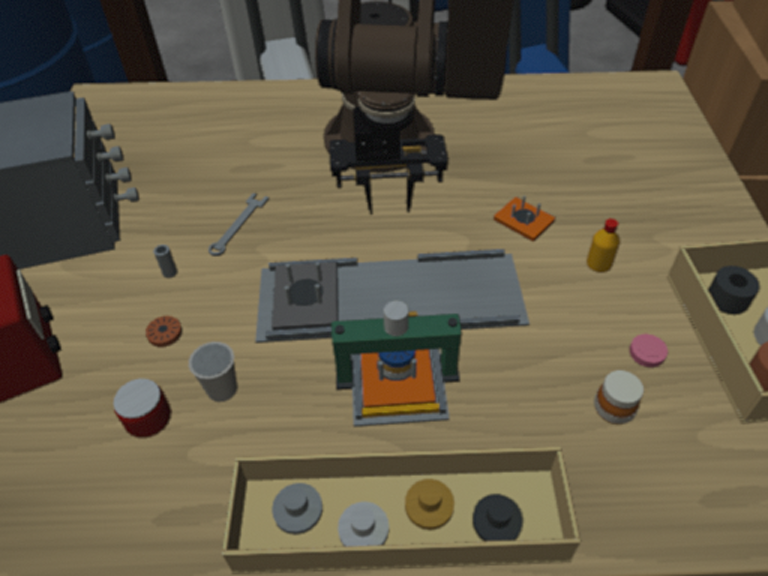

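Bystanders are unmoved, and the stack sits upright under the bridge at scene (397,360). One numeric check of the gap and centring.

```bash
python3 - <<'E'
from h import *; f=np.load("pics/s21.npy",allow_pickle=True).item()
o=lambda p:np.array(p)/5+[210,200]-.4
a=ray(f,[o((161,355)),o((402,338))],26)[:,:2]; b=ray(f,[o((159,363)),o((414,345))],20)[:,:2]
print("carrier front",a.round(1).tolist(),"bar",b.round(1).tolist())
yw=.047; c,s=np.cos(yw),np.sin(yw); n=np.array([c,s])
print("gap along x",(b.mean(0)-a.mean(0))@n, "yaw", np.arctan2(-(a[1]-a[0])[0],(a[1]-a[0])[1]), np.arctan2(-(b[1]-b[0])[0],(b[1]-b[0])[1]))
r=ray(f,[o((160,300)),o((396,300))],26)[:,:2]; q=ray(f,[o((157,300)),o((404,300))],20)[:,:2]
print("carrier mid",r.mean(0),"rails mid",q.mean(0), np.diff(r,axis=0),np.diff(q,axis=0)); rep()
E
```

```text
carrier front [[705.5, -29.3], [700.5, 79.3]] bar [[706.0, -30.5], [700.7, 84.9]]
gap along x 0.4434289868069351 yaw 0.04635020793006876 0.04621054450196981
carrier mid [678.57201616  23.97818218] rails mid [674.81450361  25.1944361 ] [[  3.74296074 107.75737489]] [[  3.94465102 113.55818659]]
t 29.05 p [397.7  17.1 145. ] jaw 1.619 open 56.9 F [-0.7 -0.5 -0.6] q [-0.12  0.28  2.17 -0.    0.68 -1.74]
```

Gap 0.4 mm, parallel, and about 1.4 mm across. The arm is at rest and clear. Handing in.

```bash
python3 -c "
from station import arm
print(arm.close_job())"
```

```text
the job is handed in; nothing more can be done
None
```

The job is handed in at about 29 s of the 72 s allowed; no verdict came back.

**What I did:** I set the brass spacer on the pulley body, with about 3.5 N at contact. I then set the blue disc on the spacer, with about 6 N. I pushed the carrier along the bar to the middle and up the stem until it stalled against the yellow end stop at about 15 N. Then I backed off and lifted the gripper clear.

**Last checks:**
- **Gap to the stop:** about 0.4 mm measured in the scene image.
- **Alignment:** the carrier is parallel to the stop bar within 0.001 rad, and about 1–2 mm off the rails' centre line.
- **Stack:** it looks upright and flat between the pins under the bridge. The bridge partly hid it, so I could not measure its position again after the push. Before the push, the disc was within about 1 mm of the pin centre.
- **Bystanders:** by eye, all of them look unmoved in the top and scene views.

**Disagreements:** the wrist and top cameras differed by about 2 mm, within the stated calibration. The tool was tilted about 0.01 rad from the moment I picked up the disc, including while I set it down. I saw no effect from it.

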